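# Load the sanding spindle from the covered storage boxes

## Task

Load the sanding spindle: first lift the protective cap off the shaft tip and stand it, open end down, in the parts tray. Then uncover the storage boxes that hold a sanding drum (a box may be empty) and slide every drum all the way down onto the shaft, stacked on one another. Finish with every clear cover back home on a base, the cap still standing in the tray, and the other things on the bench left where they are.

Things in the scene. Friction and masses are not known exactly. Their poses are not given: they have to be found in the camera images.
- stand: Fixed bench stand: grey square plate 120 x 120 x 16 mm with a round steel shoulder (52 mm diameter, top 36 mm above the bench) from which the upright sanding shaft rises; origin under the shaft on the bench, z up
- shoulder (a point): Point on the shaft axis at the top of the shoulder (36 mm above the bench), z up. The shaft is 25 mm thick and stands 95 mm above this point, its top 6 mm coned to 17 mm. Drums rest on the shoulder and on one another, up to three high; one let go part way down the shaft slides home by itself (the bare shaft may meet the palm of a gripper holding the first drum)
- cap: Loose black plastic protective cap on the shaft tip: outside diameter 44 mm, 45 mm tall, bore 32 mm wide and 35 mm deep, open below, closed flat top; origin at the centre of its open lower rim, z up towards the closed end. At the start it hangs over the tip, lower rim 96 mm above the bench
- tray: Fixed aluminium parts tray, 150 x 150 mm outside, walls 22 mm high and 4 mm thick, beside the stand on the robot's right; origin under its centre on the bench
- tray_in (a point): Centre of the tray's inner floor (4 mm above the bench), axes along the tray's sides
- mat: Fixed black rubber mat, 120 x 120 x 3 mm, kept empty: a handy place to put a cover down; origin under its centre on the bench
- base1: Fixed black base of a storage box: disc 96 mm across and 8 mm thick with a raised step, coned from 71 mm across at its foot to 63 mm at its top, 15 mm above the bench; origin under its centre on the bench, z up. The drum stands on the step; the cover's rim goes round the step and rests on the disc
- base2: Fixed black base of a storage box: disc 96 mm across and 8 mm thick with a raised step, coned from 71 mm across at its foot to 63 mm at its top, 15 mm above the bench; origin under its centre on the bench, z up. The drum stands on the step; the cover's rim goes round the step and rests on the disc
- base3: Fixed black base of a storage box: disc 96 mm across and 8 mm thick with a raised step, coned from 71 mm across at its foot to 63 mm at its top, 15 mm above the bench; origin under its centre on the bench, z up. The drum stands on the step; the cover's rim goes round the step and rests on the disc
- cover1: Loose clear plastic storage cover, open below: outside diameter 84 mm, inside 77 mm (3 mm clearance round the step's foot), 46 mm tall to its flat roof, with a black knob 22 mm thick and 30 mm tall on top; about 0.1 kg; origin at the centre of its lower rim, z up to the knob; when home it is 8 mm above the base's origin. All covers are alike and fit any base
- cover2: Loose clear plastic storage cover, open below: outside diameter 84 mm, inside 77 mm (3 mm clearance round the step's foot), 46 mm tall to its flat roof, with a black knob 22 mm thick and 30 mm tall on top; about 0.1 kg; origin at the centre of its lower rim, z up to the knob; when home it is 8 mm above the base's origin. All covers are alike and fit any base
- cover3: Loose clear plastic storage cover, open below: outside diameter 84 mm, inside 77 mm (3 mm clearance round the step's foot), 46 mm tall to its flat roof, with a black knob 22 mm thick and 30 mm tall on top; about 0.1 kg; origin at the centre of its lower rim, z up to the knob; when home it is 8 mm above the base's origin. All covers are alike and fit any base
- drum1: Brown sanding drum section, a plain ring with outside diameter 60 mm, bore 30 mm (2.5 mm clearance round the shaft), 30 mm tall, about 0.14 kg, alike either way up; origin at its centre (15 mm above its underside), z along the bore. At the start it stands on a base under a clear cover; absent (None from the start) if that box is empty
- drum2: Brown sanding drum section, a plain ring with outside diameter 60 mm, bore 30 mm (2.5 mm clearance round the shaft), 30 mm tall, about 0.14 kg, alike either way up; origin at its centre (15 mm above its underside), z along the bore. At the start it stands on a base under a clear cover; absent (None from the start) if that box is empty
- drum3: Brown sanding drum section, a plain ring with outside diameter 60 mm, bore 30 mm (2.5 mm clearance round the shaft), 30 mm tall, about 0.14 kg, alike either way up; origin at its centre (15 mm above its underside), z along the bore. At the start it stands on a base under a clear cover; absent (None from the start) if that box is empty
- wrench: Bystander: open-ended spanner 170 mm long lying on the bench between the stand and the boxes; leave alone; origin at its middle
- mug: Bystander: black mug 80 mm wide, 95 mm tall; leave alone; origin at its foot
- glue: Bystander: closed white jar of wood filler 68 mm wide, 70 mm tall; leave alone; origin at its foot
- tape: Bystander: tape measure 65 x 40 x 60 mm; leave alone; origin at its foot
- screwdriver: Bystander: screwdriver 200 mm long lying on the far side; leave alone
Things that resemble listed ones, but are neither listed nor needed, are in the scene too. Several things have the shape of the cap; the one meant has the colours described above. Leave any green look-alike of the base1 alone.

How it is judged:
By the outcome, as a careful person would: the job done as asked, in the order asked, and still so for the second after the job is handed in, with the robot touching nothing.
Of drum1, drum2, drum3 only 2 to 3 are there at a start; the rules pass over those that are not, and their reading is None.
At some moment in a run one of cover1, cover2, cover3, drum1, drum2, drum3 may be knocked a few centimetres aside while the robot is not near it.
Once in a run the grip may slacken for a moment while it holds something.
It also fails if it takes over 210 s, if anything falls off the work surface, if the arm or the gripper's body presses on something with over 40 N, if the wrist force passes 120 N, or if a joint passes its speed limit or range.

## Robot

A 6-joint arm with a two-finger parallel gripper is mounted at the origin on the work surface. World frame = base frame: x ahead of the robot, y to its left, z up, the work surface at z = 0. Lengths are in m, angles in rad, forces in N, time in s.
With the tool pointing down it reaches from about 0.35 to 0.775 m from the base axis. Payload 7.3 kg.
Tool frame: the origin (TCP) lies at the very end of the fingers, on their centre line; the grasp point (between the pads) lies 19 mm behind it; z points along the fingers, y is the line along which they close (so a half turn about z gives the same grasp; the last joint's range is limited). The gripper opens to 92 mm and grips with 3 to 60 N. Pads are 19 mm wide; open, the fingers measure 130 mm over their backs; the gripper's body (75 mm by 190 mm) begins 47 mm behind the grasp point.
Start: joints at [-1.412, 0.342, 1.524, -0, 1.275, -0.146], TCP at [0.158, -0.501, 0.227] pointing down, gripper open.
Joint ranges: [-2.53, 2.53], [-0.77, 2.02], [0.04, 2.7], [-1, 4.14], [0.28, 2.66], [-3.11, 3.11]. Speed limits (rad/s): [2.57, 2.57, 3.14, 3.14, 3.14, 3.14].

## Interface

Orientations are given as [roll, pitch, yaw] about the fixed x, y, z axes, in that order (R = Rz(yaw) Ry(pitch) Rx(roll)).
In Python, from cell import telemetry, eyes, job gives the robot as it stands.
- The arm moves only by the tool apply_moves, never from a script. Its arguments are lists of equal length, an entry for each row: "delta_pos": the shift along the world's x, y, z each as a share of 0.4 m, from -1 to 1, a list of three; "dr": the turn, a rotation vector about the world's x, y, z each as a share of 0.5 rad, from -1 to 1, a list of three; "jaw": the opening, from 0 (shut) to 1 (fully open). A call has 1 to 8 rows; each row is the pose to reach, as a shift and turn from the pose commanded when the call began; what a row does not reach only later rows make up. A row lasts 1/12 s, in which the tool goes at most 41.7 mm and 7.16 degrees, less where a joint would pass 70% of its speed; a pose out of reach is approached as far as the arm can. A call with a number of a shift or a turn outside -1 to 1 is refused whole. A call with a gripper value outside its range is refused whole. The fingers move at their own pace and stop on an object; "force" is the grip in N (left out, the last holds). Time passes only in rows, so rows that repeat a pose let the fingers close. It gives the time, the measured TCP pose, the force, the opening and the grip force at its end, in the units of the state.
- telemetry.observe(): the state, without advancing time (a new reading comes with each control period).
- eyes.read_camera(name): name is "scene" or "side" or "wrist"; returns the picture (384x512x3 uint8, red, green, blue); there is no depth.
- eyes.camera_model(name): a dict with "vertical_fov" (degrees; the focal length in pixels is half the picture's height over the tangent of half this angle, whatever the lens; pixels are square), "cx", "cy" (the principal point, pixels), "rvec" (rotation vector, rad) and "tvec" (3), from world to camera coordinates, as OpenCV has them; the wrist camera has in their place "hand_eye" (4x4, takes a point from camera to tool coordinates, whose origin is the TCP and whose axes are the flange's). Camera axes: x right, y down, z forward; pixel columns grow to the right and rows downward; lengths in m; the calibration is good to about 2 mm. The wrist camera is an equidistant fisheye: a pixel r from the principal point sees the ray r / f radians off the axis. A picture is of the moment at which its call begins: read the wrist's pose just before it. camera_model takes no time and is no camera call.
- job.hand_in(): hands the job in; it is judged then, once.
The state is a dict: "time": time; "qpos": joint angles; "qvel": joint speeds; "joint_efforts": joint torques, N m; "tool_pos": TCP position; "tool_rot": TCP orientation; "contact_force": force on the tool from outside, world axes, zero at the start; "torque": the same for the moment, N m; "opening": finger opening in m; "grip_force": force on a finger pad.
Only numpy, scipy, OpenCV 4.12 (cv2) and the standard library are available. Lean on these libraries where they do the work, as an engineer would, in place of code of your own. Each camera call takes 0.05 s, during which the arm holds its last target. There are 200 camera calls.

## Working session

There is one attempt and no reset: what is moved stays moved. The work goes in short steps, Python scripts to look and compute and a tool call to move; the robot and the scene stay as the last step left them, time stands still between calls to the robot, and variables do not carry over. Pictures are saved under pics/ and viewed, at most 15 in all, crops included, and the job is handed in when it is done.

Besides the shell and the picture viewer there is one more tool, called after "Call:" as name(argument=value, ...) on one line, values as JSON. apply_moves: Moves the arm, as the interface text tells. Its arguments: {"type":"object","properties":{"delta_pos":{"type":"array"},"dr":{"type":"array"},"jaw":{"type":"array"},"force":{"type":"number"}},"required":["delta_pos","dr","jaw"]}

```bash
mkdir -p pics; ls
python3 - <<'E'
from cell import telemetry, eyes, job
import cv2,numpy as np
s=telemetry.observe(); print(s)
for n in ["scene","side","wrist"]:
    print(n,eyes.camera_model(n))
    im=eyes.read_camera(n); np.save(f"pics/{n}0.npy",im)
    cv2.imwrite(f"pics/{n}0.png",im[:,:,::-1])
a=[np.load(f"pics/{n}0.npy") for n in ["scene","side"]]
for n,i in zip(["scene","side"],a): cv2.imwrite(f"pics/{n}0b.png",cv2.resize(i[:,:,::-1],(800,600),interpolation=cv2.INTER_CUBIC))
E
```

```text
pics
{'time': 0.0, 'qpos': array([-1.41202367e+00,  3.42708643e-01,  1.52504528e+00,  8.11658010e-06,
        1.27539892e+00, -1.46003520e-01]), 'qvel': array([1.52326179e-04, 1.78722312e-04, 3.48950991e-05, 1.82794208e-03,
       4.31230657e-05, 9.77529537e-04]), 'joint_efforts': array([-9.64684477e-05, -4.31239057e+01, -2.44218546e+01,  7.18376599e-02,
        5.60569740e-02, -1.14897407e-04]), 'tool_pos': array([ 0.15749647, -0.50037829,  0.22604241]), 'tool_rot': array([-3.14005019e+00, -2.34663743e-04,  3.04773630e-01]), 'contact_force': array([-0.65868142,  0.47896378,  0.00276731]), 'torque': array([-0.00562154, -0.00245674, -0.02683579]), 'grip_force': 0.0, 'opening': 0.09163652876825243}
scene {'vertical_fov': 44.81105761277292, 'cx': 258.62579358141, 'cy': 183.54595676471425, 'rvec': array([ 2.20338574,  0.7675928 , -0.32886469]), 'tvec': array([-0.45432652, -0.15057216,  1.44644152])}
side {'vertical_fov': 50.71734186641506, 'cx': 257.2065952186146, 'cy': 193.58799851063029, 'rvec': array([ 0.27366144, -2.77213764,  1.26857024]), 'tvec': array([0.53887561, 0.12707452, 1.0002112 ])}
wrist {'vertical_fov': 65.70646984690485, 'cx': 247.9096149209734, 'cy': 196.78746805884532, 'hand_eye': array([[ 2.30048204e-04, -9.58496506e-01, -2.85104182e-01,
         7.78169024e-02],
       [ 9.99999504e-01,  4.96671727e-04, -8.62877646e-04,
         2.32577318e-04],
       [ 9.68668395e-04, -2.85103842e-01,  9.58496145e-01,
        -1.58236389e-01],
       [ 0.00000000e+00,  0.00000000e+00,  0.00000000e+00,
         1.00000000e+00]])}
```

View pics/scene0b.png

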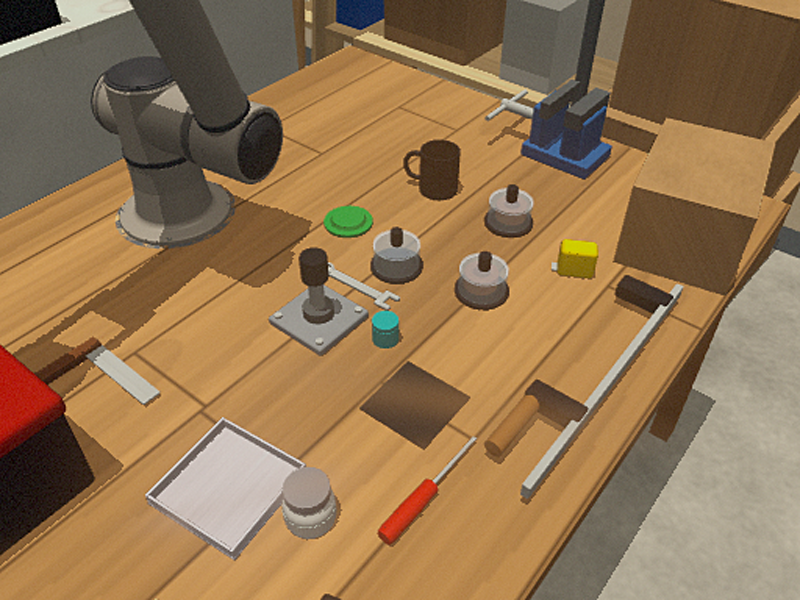

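View pics/side0b.png

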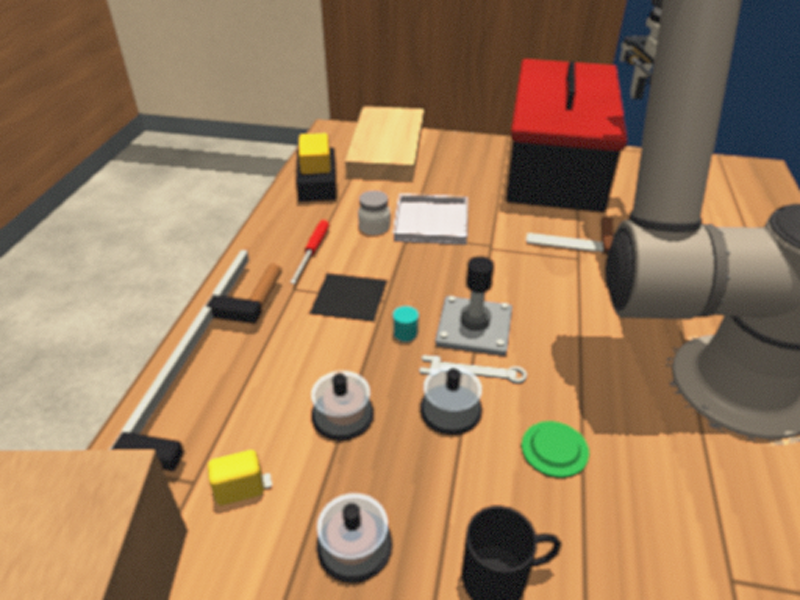

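Scene picture (800 px scale): black cap on the shaft at (313,265), with a teal look-alike at (385,330). Boxes are at (397,255), which looks empty, and at (483,280) and (510,210), which look like they hold brown drums. The green base look-alike is at (348,220), the mug at (438,168), the tray at (230,485), the jar at (310,500) and the mat at (415,400). Only the black cap on the shaft tip fits the description. Next I'll measure.

```bash
cat > h.py <<'E'
from cell import telemetry, eyes, job
import cv2,numpy as np
from scipy.spatial.transform import Rotation as Ro
def pose(s=None):
    s=s or telemetry.observe(); T=np.eye(4); T[:3,:3]=Ro.from_euler('xyz',s['tool_rot']).as_matrix(); T[:3,3]=s['tool_pos']; return T
def ray(n,uv,T=None):
    m=eyes.camera_model(n); f=192/np.tan(np.radians(m['vertical_fov']/2))
    d=np.array([(uv[0]-m['cx'])/f,(uv[1]-m['cy'])/f,1.])
    if n=='wrist':
        r=np.hypot(d[0],d[1]); d=np.array([d[0]/r*np.sin(r),d[1]/r*np.sin(r),np.cos(r)]) if r>0 else d
        X=T@m['hand_eye']; return X[:3,3],X[:3,:3]@d
    R=cv2.Rodrigues(m['rvec'])[0]; d/=np.linalg.norm(d); return -R.T@m['tvec'],R.T@d
def proj(n,P,T=None):
    m=eyes.camera_model(n); f=192/np.tan(np.radians(m['vertical_fov']/2))
    if n=='wrist':
        X=np.linalg.inv(T@m['hand_eye']); p=X[:3,:3]@P+X[:3,3]; t=np.arctan2(np.hypot(p[0],p[1]),p[2]); k=f*t/np.hypot(p[0],p[1]); return np.array([m['cx']+k*p[0],m['cy']+k*p[1]])
    p=cv2.Rodrigues(m['rvec'])[0]@P+m['tvec']; return np.array([m['cx']+f*p[0]/p[2],m['cy']+f*p[1]/p[2]])
def plane(n,uv,z,T=None):
    o,d=ray(n,uv,T); return o+d*(z-o[2])/d[2]
def tri(rays):
    A=sum(np.eye(3)-np.outer(d,d) for o,d in rays); b=sum((np.eye(3)-np.outer(d,d))@o for o,d in rays)
    p=np.linalg.solve(A,b); return p,max(np.linalg.norm(np.cross(p-o,d)) for o,d in rays)
def blob(mask,uv,r=40):
    "component of the mask nearest to uv -> centroid, area, bbox"
    n,l,st,c=cv2.connectedComponentsWithStats(mask.astype(np.uint8))
    ys,xs=np.nonzero(l); i=np.argmin((xs-uv[0])**2+(ys-uv[1])**2); k=l[ys[i],xs[i]]
    return c[k],st[k][4],st[k][:4]
E
python3 - <<'E'
from h import *
S=np.load('pics/scene0.npy').astype(int);D=np.load('pics/side0.npy').astype(int)
dark=lambda I,t=60:I.max(2)<t
for n,a,b in [('cap',(200,170),(307,175)),('k1',(254,150),(289,242)),('k2',(310,166),(218,246)),('k3',(328,122),(225,331))]:
    p=blob(dark(S),a);q=blob(dark(D),b); print(n,p,q,tri([ray('scene',p[0]),ray('side',q[0])]))
# tray & mat by min-area quads
for n,(I,cn) in {'s':(S,'scene'),'d':(D,'side')}.items():
    sat=I.max(2)-I.min(2)
    for nm,m,uv,z in [('mat',(I.max(2)<(95 if n=='s' else 60)),(265,258) if n=='s' else (224,190),.003),('tray',(sat<40)&(I.min(2)>110),(147,310) if n=='s' else (276,140),.004)]:
        c=blob(m,uv); print(cn,nm,c,plane(cn,c[0],z))
for n,I in (('a',S[90:220,150:350]),('b',D[120:370,180:350])): cv2.imwrite(f'pics/crop{n}.png',cv2.resize(I[:,:,::-1].astype(np.uint8),None,fx=3 if n=='a' else 2.4,fy=3 if n=='a' else 2.4,interpolation=cv2.INTER_CUBIC))
E
```

```text
cap (array([200.25, 170.75]), np.int32(4), array([199, 170,   3,   3], dtype=int32)) (array([306.52650177, 175.71378092]), np.int32(283), array([299, 166,  16,  22], dtype=int32)) (array([ 0.43104753, -0.04540127,  0.11645519]), np.float64(0.0008442892811467235))
k1 (array([256., 152.]), np.int32(1), array([256, 152,   1,   1], dtype=int32)) (array([289.60759494, 242.87341772]), np.int32(79), array([286, 237,   8,  13], dtype=int32)) (array([0.44911254, 0.14647754, 0.0674367 ]), np.float64(0.0033997529496216008))
k2 (array([313. , 168.5]), np.int32(6), array([313, 166,   1,   6], dtype=int32)) (array([216.98717949, 246.19230769]), np.int32(78), array([214, 240,   7,  13], dtype=int32)) (array([0.60870359, 0.18672731, 0.06573783]), np.float64(0.004426121230910096))
k3 (array([329.6, 121.6]), np.int32(5), array([328, 120,   4,   4], dtype=int32)) (array([224.64761905, 331.14285714]), np.int32(105), array([221, 323,   9,  16], dtype=int32)) (array([0.53544041, 0.38961263, 0.0735755 ]), np.float64(0.0026649094128247982))
scene mat (array([261.09246575, 271.28424658]), np.int32(584), array([231, 260,  58,  26], dtype=int32)) [ 0.68305054 -0.12389958  0.003     ]
scene tray (array([153.18263653, 311.9919984 ]), np.int32(4999), array([ 93, 267, 122,  86], dtype=int32)) [ 0.57059482 -0.34934934  0.004     ]
side mat (array([223.06538895, 189.98421646]), np.int32(887), array([200, 177,  46,  27], dtype=int32)) [ 0.66405164 -0.07783113  0.003     ]
side tray (array([276.03254438, 139.46548323]), np.int32(1014), array([252, 125,  47,  27], dtype=int32)) [ 0.55773894 -0.36307065  0.004     ]
```

View pics/cropa.png

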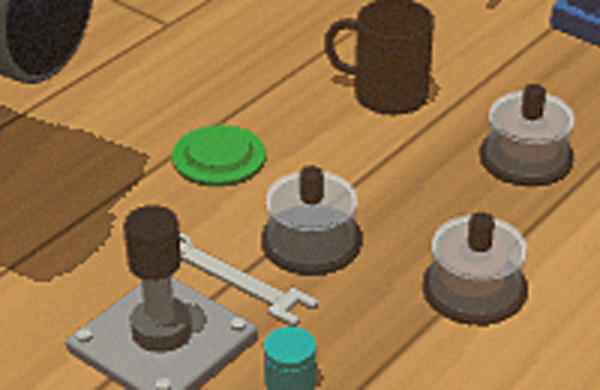

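The crop shows the black cap at (152,243) on the shaft. The left box (312,220) looks grey and empty, and the other two (475,270; 530,135) have brownish drums. In the scene image "black" comes out as dark brown, so I'll re-threshold it.

```bash
python3 - <<'E'
from h import *
S=np.load('pics/scene0.npy').astype(int);D=np.load('pics/side0.npy').astype(int)
for t in (80,95):
  for n,a,b in [('cap',(200,170),(307,175)),('k1',(254,151),(289,242)),('k2',(310,167),(218,246)),('k3',(328,123),(225,331))]:
    p=blob(S.max(2)<t,a);q=blob(D.max(2)<65,b); print(t,n,p,tri([ray('scene',p[0]),ray('side',q[0])]))
m=((S.max(2)<125)); 
for t in (105,120,135):
    c=blob(S.max(2)<t,(265,258)); print('mat',t,c,plane('scene',c[0],.003))
# tray corners in side & scene by hull of mask
for cn,I,uv in (('scene',S,(147,310)),('side',D,(276,140))):
    sat=I.max(2)-I.min(2); mk=((sat<40)&(I.min(2)>110)).astype(np.uint8)
    l=cv2.connectedComponents(mk)[1]; q=np.argwhere(l==l[uv[1],uv[0]])[:,::-1].astype(np.float32)
    print(cn,cv2.boxPoints(cv2.minAreaRect(q)))
    x,y=q[:,0],q[:,1]
    for s in (x,-x,y,-y): 
        k=q[np.argmin(s)]; print(k,plane(cn,k,.004),plane(cn,k,.022))
# distractors in the way
g=lambda c:c
E
cat > /dev/null
```

```text
80 cap (array([200.59580052, 170.58530184]), np.int32(381), array([192, 159,  19,  25], dtype=int32)) (array([ 0.4312458 , -0.04478914,  0.11690846]), np.float64(0.00048697663658129925))
80 k1 (array([253.58536585, 151.42682927]), np.int32(82), array([250, 146,   8,  12], dtype=int32)) (array([0.44625043, 0.14450899, 0.06756936]), np.float64(4.641252605846852e-05))
80 k2 (array([309.96511628, 167.04651163]), np.int32(86), array([306, 161,   9,  13], dtype=int32)) (array([0.60428631, 0.18608043, 0.06766285]), np.float64(0.0001907568373697514))
80 k3 (array([327.48611111, 123.61111111]), np.int32(72), array([324, 118,   8,  12], dtype=int32)) (array([0.53451059, 0.38468227, 0.06812635]), np.float64(0.00037516500744474225))
95 cap (array([201.86877076, 179.6910299 ]), np.int32(602), array([191, 159,  23,  48], dtype=int32)) (array([ 0.43739449, -0.05683126,  0.10288535]), np.float64(0.006151450210719246))
95 k1 (array([253.45977011, 151.32183908]), np.int32(87), array([250, 146,   8,  12], dtype=int32)) (array([0.44605657, 0.14451538, 0.06773317]), np.float64(0.0002611863564056811))
95 
[... 984 characters left out ...]
 0.68674838 -0.28716187  0.004     ] [ 0.69486233 -0.29456539  0.022     ]
[142. 267.] [ 0.462486   -0.28515882  0.004     ] [ 0.47527751 -0.29260411  0.022     ]
[147. 352.] [ 0.6282326  -0.41796112  0.004     ] [ 0.63756705 -0.42263649  0.022     ]
side [[251.9394  149.99815]
 [252.70729 124.65779]
 [298.75592 126.05321]
 [297.98804 151.39357]]
[252. 148.] [ 0.62598267 -0.29841816  0.004     ] [ 0.62047281 -0.27271704  0.022     ]
[298. 127.] [ 0.495437   -0.45554318  0.004     ] [ 0.49307895 -0.42604854  0.022     ]
[257. 125.] [ 0.63779891 -0.44048303  0.004     ] [ 0.63200377 -0.41135199  0.022     ]
[285. 151.] [ 0.51880799 -0.30264589  0.004     ] [ 0.51588568 -0.27684269  0.022     ]
```

Call:
apply_moves(delta_pos=[[0,0,0.2],[0,0,0.2],[0.35,0.6,0.2],[0.35,0.6,0.2],[0.35,0.6,0.2],[0.35,0.6,0.2],[0.35,0.6,0.2],[0.35,0.6,0.2]], dr=[[0,0,0],[0,0,0],[0,0,0],[0,0,0],[0,0,0],[0,0,0],[0,0,0],[0,0,0]], jaw=[1,1,1,1,1,1,1,1])

```text
time: 0.82
tool_pos: [0.2839, -0.2829, 0.3066]
tool_rot: [3.142, -0.0, 0.304]
contact_force: [1.6, -0.3, 0.4]
opening: 0.0917
grip_force: 0.0
```

Call:
apply_moves(delta_pos=[[0.335,0.535,-0.065],[0.335,0.535,-0.065],[0.335,0.535,-0.065],[0.335,0.535,-0.065],[0.335,0.535,-0.065],[0.335,0.535,-0.065],[0.335,0.535,-0.065],[0.335,0.535,-0.065]], dr=[[0,0,-0.6],[0,0,-0.6],[0,0,-0.6],[0,0,-0.6],[0,0,-0.6],[0,0,-0.6],[0,0,-0.6],[0,0,-0.6]], jaw=[1,1,1,1,1,1,1,1])

```text
time: 1.48
tool_pos: [0.4187, -0.0672, 0.28]
tool_rot: [-3.14, 0.001, 0.01]
contact_force: [-1.3, -0.1, -0.3]
opening: 0.0917
grip_force: 0.0
```

Run:
```python
from h import *
T=pose(); I=eyes.read_camera('wrist'); print(T[:3,3],telemetry.observe()['tool_rot'])
np.save('pics/w1.npy',I); np.save('pics/T1.npy',T); 
J=cv2.resize(I[:,:,::-1],(800,600)).copy(); cv2.imwrite('pics/w1.png',J)
S=eyes.read_camera('scene')
for P in ([.4312,-.0448,.141],[.4312,-.0448,.096],[.4463,.1445,.0675],[.604,.186,.0675]): print(P,proj('wrist',np.array(P),T)*1.5625)
```

```text
[ 0.41872667 -0.06719612  0.27996537] [-3.14110425e+00  1.21032422e-03  9.16353239e-03]
[0.4312, -0.0448, 0.141] [354.13358889 273.20346434]
[0.4312, -0.0448, 0.096] [358.46677891 260.3329528 ]
[0.4463, 0.1445, 0.0675] [148.23384448 239.50862713]
[0.604, 0.186, 0.0675] [106.54805406  70.62727166]
```

View pics/w1.png

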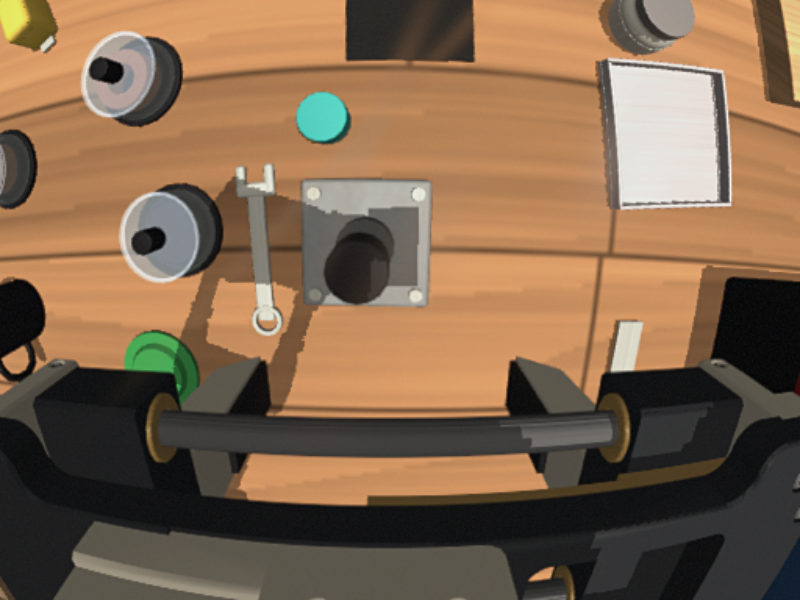

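The wrist view shows the cap top at (358,272) over the grey plate, whose bolts are at (313,193), (418,193), (415,297) and (316,297). Tray corners are at (605,60), (724,70), (731,206) and (614,209), and the teal look-alike is at (322,118). The triangulated points project onto the right things.

Run:
```python
from h import *
T=np.load('pics/T1.npy'); I=np.load('pics/w1.npy').astype(int)
mk=lambda uv:blob(I.min(2)>165,np.array(uv)/1.5625)
b=[mk(u)[0] for u in [(313,193),(418,193),(415,297)]]; print(b)
B=[plane('wrist',x,.018,T) for x in b]; print(B, 'axis',(B[0]+B[2])/2)
c=[plane('wrist',np.array(u)/1.5625,.022,T) for u in [(603,59),(726,70),(732,208),(613,209)]]; print(c,np.mean(c,0))
m=blob((I.max(2)<45),np.array((410,25))/1.5625); print('cap?',blob(I.max(2)<45,np.array((358,275))/1.5625))
for u in [(645,25),(322,118)]: print(plane('wrist',np.array(u)/1.5625,.045,T))
```

```text
[array([199.98275862, 123.62068966]), array([252.33405405, 129.7027027 ]), array([265.95      , 189.51666667])]
[array([0.47840197, 0.00192665, 0.018     ]), array([ 0.46963117, -0.07207854,  0.018     ]), array([ 0.38267139, -0.0931696 ,  0.018     ])] axis [ 0.43053668 -0.04562147  0.018     ]
[array([ 0.62000987, -0.26846037,  0.022     ]), array([ 0.6409945 , -0.42587192,  0.022     ]), array([ 0.48945533, -0.44080849,  0.022     ]), array([ 0.47390666, -0.28348004,  0.022     ])] [ 0.55609159 -0.3546552   0.022     ]
cap? (array([224.80830973, 169.24173749]), np.int32(1059), array([208, 149,  39,  45], dtype=int32))
[ 0.6569794  -0.30453135  0.045     ]
[ 0.54372513 -0.01067333  0.045     ]
```

Call:
apply_moves(delta_pos=[[0,0,-0.15],[0,0,-0.15],[0,0,-0.15]], dr=[[0,0,0],[0,0,0],[0,0,0]], jaw=[1,1,1])

```text
time: 1.83
tool_pos: [0.4148, -0.0711, 0.2174]
tool_rot: [-3.139, 0.007, 0.003]
contact_force: [-0.5, 0.0, -0.7]
opening: 0.0919
grip_force: 0.0
```

Run:
```python
from h import *
for i in range(3):
    eyes.read_camera('scene'); s=telemetry.observe(); print(s['time'],s['tool_pos'],s['tool_rot'],s['qvel'].round(3))
```

```text
1.8833 [ 0.41611853 -0.07150239  0.21970155] [-3.14056665  0.00386215  0.00318186] [ 0.004 -0.033 -0.075  0.003  0.028  0.003]
1.9333 [ 0.41728206 -0.0718046   0.22118459] [3.14148788e+00 5.58318987e-04 3.16697975e-03] [ 0.003 -0.02  -0.04   0.002  0.004  0.001]
1.9833 [ 0.41798146 -0.07190341  0.22199185] [ 3.14075180e+00 -1.57937294e-03  3.35668775e-03] [ 0.008 -0.013 -0.016  0.001 -0.002  0.002]
```

Call:
apply_moves(delta_pos=[[0.032,0.068,0],[0.032,0.068,0],[0.032,0.068,-0.07],[0.032,0.068,-0.14],[0.032,0.068,-0.21],[0.032,0.068,-0.28],[0.032,0.068,-0.28],[0.032,0.068,-0.28]], dr=[[0,0,0],[0,0,0],[0,0,0],[0,0,0],[0,0,0],[0,0,0],[0,0,0],[0,0,0]], jaw=[1,1,1,1,1,1,1,1])

```text
time: 2.65
tool_pos: [0.4305, -0.0441, 0.1093]
tool_rot: [-3.142, 0.001, 0.005]
contact_force: [0.6, 0.4, 0.7]
opening: 0.0918
grip_force: 0.0
```

Run:
```python
from h import *
eyes.read_camera('scene');T=pose(); I=eyes.read_camera('wrist'); print(T[:3,3])
cv2.imwrite('pics/w2.png',I[:,:,::-1])
print(proj('wrist',np.array([.431,-.045,.141]),T))
```

```text
[ 0.43143484 -0.04432041  0.11033879]
[249.48366216 274.29910237]
```

View pics/w2.png

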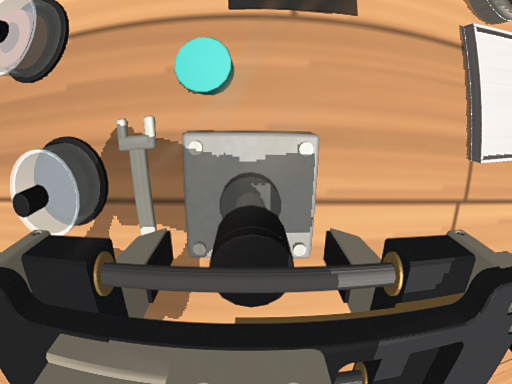

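The cap sits centred between the fingers at (250,265). I'll grip it.

Call:
apply_moves(delta_pos=[[0,0,-0.01],[0,0,-0.01],[0,0,-0.01],[0,0,-0.01],[0,0,-0.01],[0,0,-0.01],[0,0,-0.01],[0,0,-0.01]], dr=[[0,0,0],[0,0,0],[0,0,0],[0,0,0],[0,0,0],[0,0,0],[0,0,0],[0,0,0]], jaw=[0.3,0.3,0.3,0.3,0.3,0.3,0.3,0.3], force=30)

```text
time: 3.42
tool_pos: [0.4303, -0.0437, 0.1048]
tool_rot: [3.141, 0.0, 0.005]
contact_force: [-0.7, -1.4, 0.8]
opening: 0.0433
grip_force: 30.1
```

Call:
apply_moves(delta_pos=[[0,0,0.05],[0,0,0.1],[0,0,0.15],[0,0,0.2],[0,0,0.25],[0,0,0.25]], dr=[[0,0,0],[0,0,0],[0,0,0],[0,0,0],[0,0,0],[0,0,0]], jaw=[0.3,0.3,0.3,0.3,0.3,0.3])

```text
time: 3.92
tool_pos: [0.4322, -0.0441, 0.2081]
tool_rot: [3.14, -0.006, 0.005]
contact_force: [1.3, -0.7, 0.4]
opening: 0.0438
grip_force: 30.0
```

Call:
apply_moves(delta_pos=[[0.3,-0.775,0],[0.3,-0.775,0],[0.3,-0.775,0],[0.3,-0.775,0],[0.3,-0.775,0],[0.3,-0.775,0],[0.3,-0.775,0],[0.3,-0.775,0]], dr=[[0,0,0],[0,0,0],[0,0,0],[0,0,0],[0,0,0],[0,0,0],[0,0,0],[0,0,0]], jaw=[0.3,0.3,0.3,0.3,0.3,0.3,0.3,0.3])

```text
time: 4.58
tool_pos: [0.5504, -0.3555, 0.2032]
tool_rot: [-3.141, 0.001, 0.004]
contact_force: [1.3, -0.0, 0.1]
opening: 0.0439
grip_force: 30.0
```

```bash
cat > look.py <<'E'
from h import *
import sys
for i in range(3): I={n:eyes.read_camera(n) for n in ('scene','side')}
s=telemetry.observe(); T=pose(s); I['wrist']=eyes.read_camera('wrist')
np.savez('pics/last.npz',T=T,**I)
print(s['time'],s['tool_pos'].round(4),s['tool_rot'].round(3),s['opening'],s['grip_force'],s['contact_force'].round(1))
S,D=I['scene'].astype(int),I['side'].astype(int)
dS=S.max(2)<85; dD=D.max(2)<65
for a in sys.argv[1:]:   # approximate x,y,z
    P=np.array([float(v) for v in a.split(',')])
    p,q=blob(dS,proj('scene',P)),blob(dD,proj('side',P)); r=tri([ray('scene',p[0]),ray('side',q[0])]); print(a,p[1],q[1],r[0].round(4),round(r[1],4))
E
python3 look.py .55,-.355,.22 .446,.1445,.0675 .604,.186,.0675 .534,.3845,.0675
python3 - <<'E'
import cv2,numpy as np
cv2.imwrite('pics/w3.png',np.load('pics/last.npz')['wrist'][:,:,::-1])
E
```

```text
4.8833 [ 0.5499 -0.3525  0.2039] [-3.14e+00  1.00e-03  5.00e-03] 0.043553366245074714 29.998942594975233 [0.  0.5 0.1]
.55,-.355,.22 4333 41 [ 0.5174 -0.3329  0.2323] 0.0229
.446,.1445,.0675 83 83 [0.4461 0.1445 0.0676] 0.0001
.604,.186,.0675 81 81 [0.6043 0.186  0.0675] 0.0002
.534,.3845,.0675 69 123 [0.5347 0.3844 0.0679] 0.0005
```

View pics/w3.png

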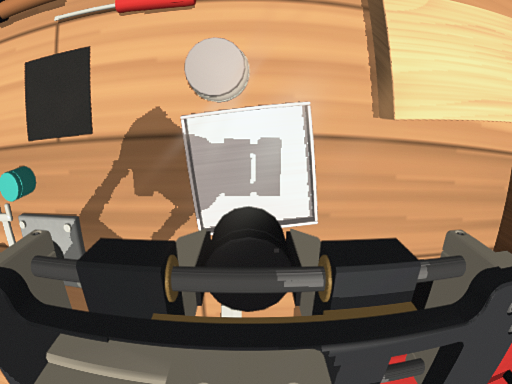

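The cap is held at (248,260) above the tray, clear of the jar at (216,68). Lowering.

Call:
apply_moves(delta_pos=[[0.005,-0.01,-0.1],[0.005,-0.01,-0.2],[0.005,-0.01,-0.28],[0.005,-0.01,-0.35],[0.005,-0.01,-0.4],[0.005,-0.01,-0.44],[0.005,-0.01,-0.455],[0.005,-0.01,-0.455]], dr=[[0,0,0],[0,0,0],[0,0,0],[0,0,0],[0,0,0],[0,0,0],[0,0,0],[0,0,0]], jaw=[0.3,0.3,0.3,0.3,0.3,0.3,0.3,0.3])

```text
time: 5.6
tool_pos: [0.5517, -0.356, 0.0218]
tool_rot: [-3.14, 0.002, 0.006]
contact_force: [-0.5, 0.5, -0.8]
opening: 0.0438
grip_force: 30.0
```

Call:
apply_moves(delta_pos=[[0,0,-0.006],[0,0,-0.011],[0,0,-0.016],[0,0,-0.02],[0,0,-0.02],[0,0,-0.02]], dr=[[0,0,0],[0,0,0],[0,0,0],[0,0,0],[0,0,0],[0,0,0]], jaw=[0.3,0.3,0.3,0.3,0.3,0.3])

```text
time: 6.1
tool_pos: [0.5524, -0.3577, 0.015]
tool_rot: [3.141, -0.0, 0.005]
contact_force: [-0.1, 1.2, -0.5]
opening: 0.0438
grip_force: 30.0
```

Almost on the floor. I'll ease down the last bit, then release.

Call:
apply_moves(delta_pos=[[0,0,-0.003],[0,0,-0.006],[0,0,-0.006]], dr=[[0,0,0],[0,0,0],[0,0,0]], jaw=[0.3,0.3,0.3])

```text
time: 6.35
tool_pos: [0.5525, -0.3578, 0.0128]
tool_rot: [3.141, -0.0, 0.005]
contact_force: [-0.8, 0.3, 3.7]
opening: 0.0436
grip_force: 30.0
```

Contact at 3.7 N. Releasing now, opening only part way, then rising.

Call:
apply_moves(delta_pos=[[0,0,0],[0,0,0],[0,0,0],[0,0,0],[0,0,0.06],[0,0,0.15],[0,0,0.25],[0,0,0.35]], dr=[[0,0,0],[0,0,0],[0,0,0],[0,0,0],[0,0,0],[0,0,0],[0,0,0],[0,0,0]], jaw=[0.68,0.68,0.68,0.68,0.68,0.68,0.68,0.68])

```text
time: 7.02
tool_pos: [0.5519, -0.3573, 0.1533]
tool_rot: [-3.141, 0.001, 0.005]
contact_force: [1.3, -0.2, 0.5]
opening: 0.0624
grip_force: 0.0
```

```bash
python3 look.py .552,-.358,.0265
python3 - <<'E'
from h import *
L=np.load('pics/last.npz'); S=L['scene'].astype(int); D=L['side']
p=proj('scene',np.array([.43,-.045,.1]));print(p)
# bare shaft: top point & axis direction
# crop images
a=cv2.resize(S[120:340,80:340][:,:,::-1].astype(np.uint8),None,fx=1.5,fy=1.5); b=cv2.resize(D[100:230,220:380][:,:,::-1],None,fx=2.4,fy=2.4)
h=min(a.shape[0],b.shape[0]); cv2.imwrite('pics/c4.png',np.hstack([a[:h],b[:h]]))
E
```

```text
7.3167 [ 0.5516 -0.3571  0.1508] [-3.14e+00  2.00e-03  5.00e-03] 0.062340573717710325 0.0 [0.2 0.6 0. ]
.552,-.358,.0265 402 168 [ 0.5509 -0.3537  0.0289] 0.0026
[200.86601892 175.66760921]
```

View pics/c4.png

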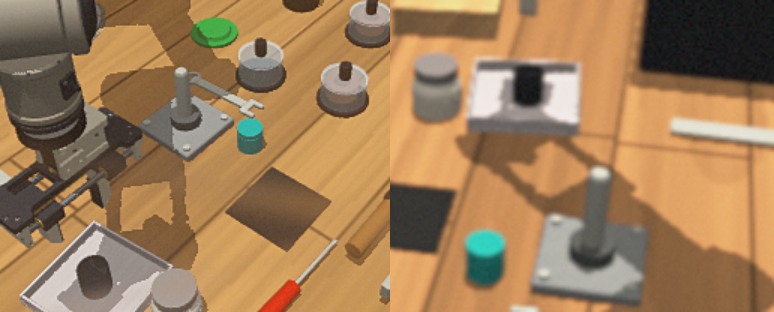

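The cap stands upright in the tray and the shaft is bare. Next is the cover at (0.604, 0.186).

Call:
apply_moves(delta_pos=[[0.06,0.7,0.1],[0.06,0.7,0.1],[0.06,0.7,0.1],[0.06,0.7,0.1],[0.06,0.7,0.1],[0.06,0.7,0.1],[0.06,0.7,0.1],[0.06,0.7,0.1]], dr=[[0,0,0],[0,0,0],[0,0,0],[0,0,0],[0,0,0],[0,0,0],[0,0,0],[0,0,0]], jaw=[0.5,0.5,0.5,0.5,0.5,0.5,0.5,0.5])

```text
time: 8.03
tool_pos: [0.5763, -0.0715, 0.1919]
tool_rot: [-3.139, 0.001, 0.01]
contact_force: [0.2, -0.9, -0.4]
opening: 0.0462
grip_force: 0.0
```

Call:
apply_moves(delta_pos=[[0.07,0.655,-0.1],[0.07,0.655,-0.1],[0.07,0.655,-0.1],[0.07,0.655,-0.1],[0.07,0.655,-0.1],[0.07,0.655,-0.1],[0.07,0.655,-0.1],[0.07,0.655,-0.1]], dr=[[0,0,0],[0,0,0],[0,0,0],[0,0,0],[0,0,0],[0,0,0],[0,0,0],[0,0,0]], jaw=[0.5,0.5,0.5,0.5,0.5,0.5,0.5,0.5])

```text
time: 8.7
tool_pos: [0.603, 0.188, 0.1494]
tool_rot: [-3.141, 0.004, 0.009]
contact_force: [1.2, 0.1, 0.5]
opening: 0.0457
grip_force: 0.0
```

```bash
python3 look.py .604,.186,.0675 .446,.1445,.0675  .534,.3845,.0675
python3 - <<'E'
from h import *
L=np.load('pics/last.npz'); T=L['T']; I=L['wrist'].astype(int)
print(proj('wrist',np.array([.604,.186,.084]),T),[ (t,blob(I.max(2)<t,proj('wrist',np.array([.604,.186,.07]),T))) for t in (35,)])
cv2.imwrite('pics/w5.png',L['wrist'][:,:,::-1])
E
```

```text
9.0 [0.6045 0.1826 0.1523] [3.141e+00 0.000e+00 3.000e-03] 0.04597217664385586 0.0 [-0.6  0.8 -0.4]
.604,.186,.0675 92 81 [0.604  0.1861 0.0679] 0.0
.446,.1445,.0675 89 79 [0.446  0.1447 0.068 ] 0.0004
.534,.3845,.0675 8781 114 [0.4788 0.4477 0.2095] 0.0314
[243.88125582 209.76222438] [(35, (array([202.86018237, 253.36170213]), np.int32(329), array([194, 232,  15,  36], dtype=int32)))]
```

View pics/w5.png

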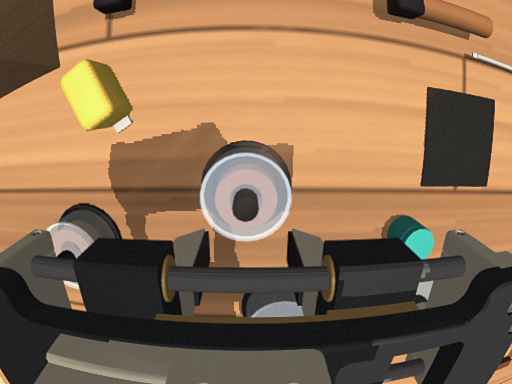

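The cover knob is at (246,206), as predicted, and the ring of a drum shows under it. The mat is empty at (458,137). Going down to grip the knob.

Call:
apply_moves(delta_pos=[[0,0.008,-0.07],[0,0.008,-0.14],[0,0.008,-0.19],[0,0.008,-0.22],[0,0.008,-0.235],[0,0.008,-0.235],[0,0.008,-0.235],[0,0.008,-0.235]], dr=[[0,0,0],[0,0,0],[0,0,0],[0,0,0],[0,0,0],[0,0,0],[0,0,0],[0,0,0]], jaw=[0.5,0.5,0.5,0.5,0.5,0.5,0.5,0.5])

```text
time: 9.72
tool_pos: [0.6054, 0.1876, 0.0599]
tool_rot: [-3.141, -0.003, 0.005]
contact_force: [-0.3, 0.7, 0.2]
opening: 0.0461
grip_force: 0.0
```

Call:
apply_moves(delta_pos=[[0,0,0],[0,0,0],[0,0,0],[0,0,0],[0,0,0],[0,0,0],[0,0,0]], dr=[[0,0,0],[0,0,0],[0,0,0],[0,0,0],[0,0,0],[0,0,0],[0,0,0]], jaw=[0.1,0.1,0.1,0.1,0.1,0.1,0.1], force=30)

```text
time: 10.3
tool_pos: [0.6045, 0.1874, 0.0587]
tool_rot: [3.141, -0.0, 0.005]
contact_force: [-0.5, -1.1, 2.7]
opening: 0.0215
grip_force: 30.0
```

Call:
apply_moves(delta_pos=[[0,0,0.05],[0,0,0.1],[0,0,0.15],[0,0,0.2],[0.08,-0.35,0.2],[0.16,-0.685,0.2],[0.16,-0.685,0.2],[0.16,-0.685,0.2]], dr=[[0,0,0],[0,0,0],[0,0,0],[0,0,0],[0,0,0],[0,0,0],[0,0,0],[0,0,0]], jaw=[0.1,0.1,0.1,0.1,0.1,0.1,0.1,0.1])

```text
time: 10.97
tool_pos: [0.6421, 0.024, 0.138]
tool_rot: [-3.141, 0.001, 0.006]
contact_force: [1.5, 0.5, -2.1]
opening: 0.021
grip_force: 30.0
```

Call:
apply_moves(delta_pos=[[0.06,-0.28,0],[0.06,-0.28,0],[0.06,-0.28,0],[0.06,-0.28,-0.08],[0.06,-0.28,-0.14],[0.06,-0.28,-0.18],[0.06,-0.28,-0.19],[0.06,-0.28,-0.19]], dr=[[0,0,0],[0,0,0],[0,0,0],[0,0,0],[0,0,0],[0,0,0],[0,0,0],[0,0,0]], jaw=[0.1,0.1,0.1,0.1,0.1,0.1,0.1,0.1])

```text
time: 11.63
tool_pos: [0.6651, -0.0864, 0.0604]
tool_rot: [-3.141, 0.004, 0.005]
contact_force: [-0.1, -1.3, -1.6]
opening: 0.0211
grip_force: 30.0
```

Call:
apply_moves(delta_pos=[[0,0,-0.007],[0,0,-0.014],[0,0,-0.02],[0,0,-0.02]], dr=[[0,0,0],[0,0,0],[0,0,0],[0,0,0]], jaw=[0.1,0.1,0.1,0.1])

```text
time: 11.97
tool_pos: [0.6663, -0.0866, 0.0547]
tool_rot: [3.141, -0.001, 0.005]
contact_force: [-1.2, 0.2, -1.8]
opening: 0.021
grip_force: 30.0
```

Call:
apply_moves(delta_pos=[[0,0,-0.003],[0,0,-0.005],[0,0,-0.005]], dr=[[0,0,0],[0,0,0],[0,0,0]], jaw=[0.1,0.1,0.1])

```text
time: 12.22
tool_pos: [0.6666, -0.0867, 0.0538]
tool_rot: [3.141, -0.001, 0.005]
contact_force: [-1.8, 1.0, 3.1]
opening: 0.0214
grip_force: 30.0
```

Call:
apply_moves(delta_pos=[[0,0,0],[0,0,0],[0,0,0],[0,0,0.08],[0,0,0.18],[0,0,0.25],[-0.08,0.35,0.25],[-0.155,0.68,0.25]], dr=[[0,0,0],[0,0,0],[0,0,0],[0,0,0],[0,0,0],[0,0,0],[0,0,0],[0,0,0]], jaw=[0.5,0.5,0.5,0.5,0.5,0.5,1,1])

```text
time: 12.88
tool_pos: [0.649, -0.007, 0.1547]
tool_rot: [3.141, -0.005, 0.0]
contact_force: [0.9, 1.8, -0.1]
opening: 0.055
grip_force: 0.0
```

Call:
apply_moves(delta_pos=[[-0.12,0.5,0],[-0.12,0.5,0],[-0.12,0.5,0],[-0.12,0.5,0],[-0.12,0.5,0],[-0.12,0.5,0],[-0.12,0.5,0],[-0.12,0.5,0]], dr=[[0,0,0],[0,0,0],[0,0,0],[0,0,0],[0,0,0],[0,0,0],[0,0,0],[0,0,0]], jaw=[1,1,1,1,1,1,1,1])

```text
time: 13.55
tool_pos: [0.5997, 0.1943, 0.1522]
tool_rot: [3.141, -0.0, 0.006]
contact_force: [0.1, 0.1, -0.7]
opening: 0.0919
grip_force: 0.0
```

```bash
cat > drum.py <<'E'
# drum bore / outer from the wrist and from the fixed views
from h import *
import sys
L=np.load('pics/last.npz'); T=L['T']; P=np.array([float(v) for v in sys.argv[1].split(',')])
I=L['wrist']; u=proj('wrist',P,T); print('pred',u)
h=cv2.cvtColor(I,cv2.COLOR_RGB2HSV); x,y=u.astype(int); print(h[y-45:y+46:10,x],h[y,x-50:x+51:10])
E
python3 look.py .604,.186,.0675 .446,.1445,.0675 .667,-.087,.064
python3 drum.py .604,.186,.045
python3 - <<'E'
from h import *
L=np.load('pics/last.npz'); cv2.imwrite('pics/w6.png',L['wrist'][:,:,::-1])
E
```

```text
13.85 [0.6    0.1933 0.1523] [3.141e+00 0.000e+00 3.000e-03] 0.0921951230914446 0.0 [ 0.2 -0.5 -0.4]
.604,.186,.0675 1 441 [0.5949 0.2192 0.0224] 0.001
.446,.1445,.0675 89 77 [0.446  0.1446 0.0681] 0.0003
.667,-.087,.064 1 505 [ 0.6955 -0.0988  0.0982] 0.0073
pred [255.96696474 191.425123  ]
[[ 13 105  68]
 [ 11 109  68]
 [ 10 155 143]
 [  9 150 233]
 [ 10 101  58]
 [ 10  74  62]
 [  9 150  85]
 [  9 153 138]
 [ 14 133 194]
 [ 14 135 178]] [[ 13 131 113]
 [  8  32  32]
 [  9 122  48]
 [  9 153 138]
 [  8  56  68]
 [ 10 111  55]
 [  9  95  51]
 [  9 153 143]
 [  9 155 143]
 [ 10  26  60]
 [ 13 132 178]]
```

View pics/w6.png

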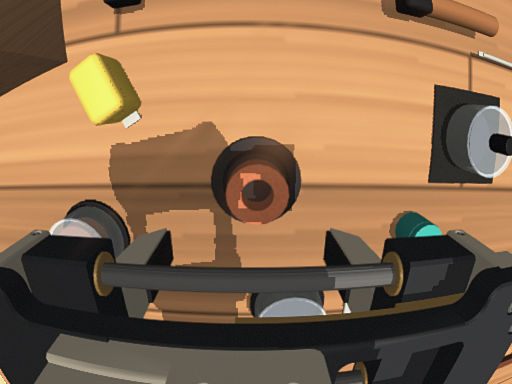

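The drum stands on its base with the bore at (258,190), 2 px from the prediction, and the cover is on the mat at (487,143). Descending to grip the drum.

Call:
apply_moves(delta_pos=[[0.01,-0.02,-0.08],[0.01,-0.02,-0.16],[0.01,-0.02,-0.23],[0.01,-0.02,-0.28],[0.01,-0.02,-0.31],[0.01,-0.02,-0.33],[0.01,-0.02,-0.33],[0.01,-0.02,-0.33]], dr=[[0,0,0],[0,0,0],[0,0,0],[0,0,0],[0,0,0],[0,0,0],[0,0,0],[0,0,0]], jaw=[1,1,1,1,1,1,1,1])

```text
time: 14.57
tool_pos: [0.6043, 0.1865, 0.0211]
tool_rot: [-3.141, -0.001, 0.005]
contact_force: [0.9, -0.1, 0.5]
opening: 0.0918
grip_force: 0.0
```

Call:
apply_moves(delta_pos=[[0,0,0],[0,0,0],[0,0,0],[0,0,0],[0,0,0],[0,0,0]], dr=[[0,0,0],[0,0,0],[0,0,0],[0,0,0],[0,0,0],[0,0,0]], jaw=[0.5,0.5,0.5,0.5,0.5,0.5], force=35)

```text
time: 15.07
tool_pos: [0.6038, 0.1864, 0.0207]
tool_rot: [3.141, -0.001, 0.005]
contact_force: [-0.4, -1.9, 2.0]
opening: 0.0581
grip_force: 35.0
```

Call:
apply_moves(delta_pos=[[0,0,0.08],[0,0,0.18],[0,0,0.28],[0,0,0.38],[0,0,0.38],[-0.1,-0.14,0.38],[-0.16,-0.22,0.38],[-0.16,-0.22,0.38]], dr=[[0,0,0],[0,0,0],[0,0,0],[0,0,0],[0,0,0],[0,0,0],[0,0,0],[0,0,0]], jaw=[0.5,0.5,0.5,0.5,0.5,0.5,0.5,0.5])

```text
time: 15.73
tool_pos: [0.5371, 0.0966, 0.1717]
tool_rot: [3.141, 0.002, 0.005]
contact_force: [0.6, 0.8, -1.4]
opening: 0.0581
grip_force: 35.0
```

Call:
apply_moves(delta_pos=[[-0.275,-0.36,0],[-0.275,-0.36,0],[-0.275,-0.36,0],[-0.275,-0.36,0],[-0.275,-0.36,0],[-0.275,-0.36,0],[-0.275,-0.36,0]], dr=[[0,0,0],[0,0,0],[0,0,0],[0,0,0],[0,0,0],[0,0,0],[0,0,0]], jaw=[0.5,0.5,0.5,0.5,0.5,0.5,0.5])

```text
time: 16.32
tool_pos: [0.4297, -0.0459, 0.1725]
tool_rot: [-3.142, -0.001, 0.003]
contact_force: [-0.1, 0.5, -2.3]
opening: 0.0581
grip_force: 35.0
```

```bash
python3 look.py .446,.1445,.0675 .534,.3845,.0675
python3 - <<'E'
from h import *
L=np.load('pics/last.npz')
S=cv2.resize(L['scene'][110:240,150:290][:,:,::-1],None,fx=2.7,fy=2.7,interpolation=cv2.INTER_CUBIC)
D=cv2.resize(L['side'][110:240,240:370][:,:,::-1],None,fx=2.7,fy=2.7,interpolation=cv2.INTER_CUBIC)
cv2.imwrite('pics/c7.png',np.hstack([S,D]))
E
```

```text
16.6167 [ 0.4301 -0.0447  0.1721] [-3.141  0.     0.006] 0.058093319614472234 34.950650674290955 [ 0.1  1.1 -0.9]
.446,.1445,.0675 87 84 [0.446  0.1445 0.0677] 0.0003
.534,.3845,.0675 74 122 [0.5344 0.3847 0.0679] 0.0003
```

View pics/c7.png

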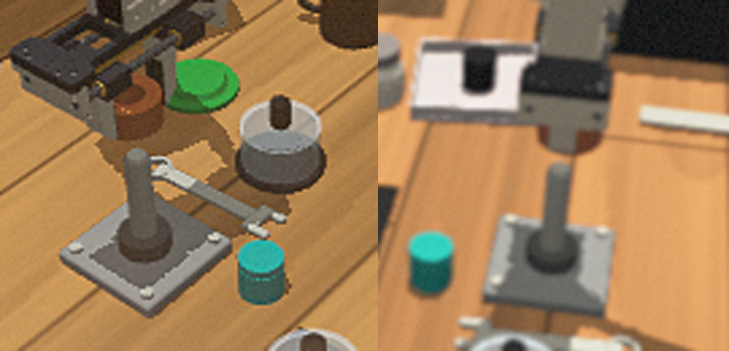

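The drum is held above the shaft: scene crop drum at (135,108), shaft tip at (137,152); side crop shaft tip at (558,168). Measuring both for alignment.

```bash
cat > shaft.py <<'E'
from h import *
L=np.load('pics/last.npz'); T=L['T']
edges={}
for n in ('scene','side'):
    I=L[n].astype(float); a,b=(proj(n,np.array([.4305,-.045,z])) for z in (.065,.12))
    k=0;res=[]
    for t in np.linspace(0,1,8):
        p=a+(b-a)*t; y=int(round(p[1])); x0=int(round(p[0])); w=14
        sat=(I[y,x0-w:x0+w+1].max(1)-I[y,x0-w:x0+w+1].min(1))/(I[y,x0-w:x0+w+1].max(1)+1)  # grey shaft vs wood/plate
        m=np.abs(np.gradient(cv2.GaussianBlur(I[y,x0-w:x0+w+1].mean(1)[None],(3,1),0)[0])) 
        s=sat<.3 if n=='scene' else sat<.3
        j=np.flatnonzero(s); c=j[np.abs(j-w)<9]; 
        ax=a[0]+(b[0]-a[0])*((y-a[1])/(b[1]-a[1]))
        res.append((y,round(ax,1),x0-w+c.min() if len(c) else None,x0-w+c.max() if len(c) else None))
    print(n,res)
    print(n,'wanted half-width px',np.linalg.norm(proj(n,np.array([.4305,-.045+.0125,.1]))-proj(n,np.array([.4305,-.045-.0125,.1]))))
E
python3 shaft.py
python3 - <<'E'
from h import *
L=np.load('pics/last.npz'); T=L['T']
# drum in the grip: reddish visible part, compare with predicted centre
I=L['scene']; h=cv2.cvtColor(I,cv2.COLOR_RGB2HSV)
P=T[:3,3]+[0,0,.0093]; u=proj('scene',P); m=((h[...,0]<11)&(h[...,1]>120)&(h[...,2]>50)&(h[...,2]<190))
print('drum scene pred',u,blob(m,u),[proj('scene',P+[0,0,dz]) for dz in(-.015,.015)])
# lower rim extent along image: leftmost/rightmost visible
E
```

```text
scene [(186, np.float64(202.0), np.int64(195), np.int64(210)), (184, np.float64(201.8), np.int64(197), np.int64(210)), (181, np.float64(201.5), np.int64(197), np.int64(206)), (179, np.float64(201.3), np.int64(197), np.int64(206)), (177, np.float64(201.1), np.int64(197), np.int64(205)), (174, np.float64(200.8), np.int64(196), np.int64(209)), (172, np.float64(200.6), np.int64(196), np.int64(209)), (170, np.float64(200.4), np.int64(196), np.int64(207))]
scene wanted half-width px 8.673792532086484
side [(191, np.float64(305.4), np.int64(297), np.int64(308)), (189, np.float64(305.6), np.int64(302), np.int64(309)), (186, np.float64(306.0), np.int64(302), np.int64(309)), (184, np.float64(306.2), np.int64(302), np.int64(309)), (182, np.float64(306.4), np.int64(302), np.int64(309)), (179, np.float64(306.7), np.int64(303), np.int64(310)), (177, np.float64(306.9), np.int64(303), np.int64(310)), (175, np.float64(307.1), np.int64(303), np.int64(310))]
side wanted half-width px 6.150421429437449
drum scene pred [198.35433185 149.835957  ] (array([197. , 147.5]), np.int32(2), array([197, 147,   1,   2], dtype=int32)) [array([198.8544778 , 154.77738297]), array([197.84493487, 144.80313114])]
```

Shaft axis agrees with (0.4305, −0.045) to about 1 mm. Lowering gently onto the tip.

Call:
apply_moves(delta_pos=[[0,0,-0.03],[0,0,-0.06],[0,0,-0.08],[0,0,-0.095],[0,0,-0.11],[0,0,-0.125],[0,0,-0.125]], dr=[[0,0,0],[0,0,0],[0,0,0],[0,0,0],[0,0,0],[0,0,0],[0,0,0]], jaw=[0.5,0.5,0.5,0.5,0.5,0.5,0.5])

```text
time: 17.25
tool_pos: [0.4323, -0.046, 0.1224]
tool_rot: [3.14, -0.006, 0.005]
contact_force: [9.1, -1.2, -7.6]
opening: 0.058
grip_force: 35.0
```

Call:
apply_moves(delta_pos=[[0.006,-0.001,0],[0.006,-0.001,0],[0.006,-0.001,-0.01],[0.006,-0.001,-0.01]], dr=[[0,0,0],[0,0,0],[0,0,0],[0,0,0]], jaw=[0.5,0.5,0.5,0.5])

```text
time: 17.58
tool_pos: [0.4324, -0.046, 0.118]
tool_rot: [3.141, -0.001, 0.005]
contact_force: [4.0, -0.2, -3.3]
opening: 0.0582
grip_force: 35.0
```

Call:
apply_moves(delta_pos=[[0.005,0,-0.01],[0.005,0,-0.02],[0.005,0,-0.03],[0.005,0,-0.04],[0.005,0,-0.045],[0.005,0,-0.045]], dr=[[0,0,0],[0,0,0],[0,0,0],[0,0,0],[0,0,0],[0,0,0]], jaw=[0.5,0.5,0.5,0.5,0.5,0.5])

```text
time: 18.08
tool_pos: [0.4334, -0.0458, 0.0996]
tool_rot: [-3.141, 0.002, 0.005]
contact_force: [0.7, -0.1, -1.5]
opening: 0.0584
grip_force: 35.0
```

Call:
apply_moves(delta_pos=[[0,0,-0.02],[0,0,-0.04],[0,0,-0.05],[0,0,-0.05],[0,0,-0.05],[0,0,-0.05],[0,0,-0.05],[0,0,-0.05]], dr=[[0,0,0],[0,0,0],[0,0,0],[0,0,0],[0,0,0],[0,0,0],[0,0,0],[0,0,0]], jaw=[0.5,0.5,0.5,0.5,1,1,1,1])

```text
time: 18.75
tool_pos: [0.4343, -0.046, 0.0807]
tool_rot: [3.141, -0.001, 0.005]
contact_force: [-0.1, 0.1, 0.6]
opening: 0.0798
grip_force: 0.0
```

Call:
apply_moves(delta_pos=[[0,0,0],[0,0,0],[0,0,0.1],[0,0,0.2],[0,0,0.3],[0.1,0,0.3],[0.2,0,0.3],[0.3,0,0.3]], dr=[[0,0,0],[0,0,0],[0,0,0],[0,0,0],[0,0,0],[0,0,0],[0,0,0],[0,0,0]], jaw=[1,1,1,1,1,1,1,1])

```text
time: 19.42
tool_pos: [0.5558, -0.046, 0.2025]
tool_rot: [3.14, -0.004, 0.004]
contact_force: [-0.1, -1.0, 0.5]
opening: 0.0918
grip_force: 0.0
```

```bash
cat > red.py <<'E'
from h import *
import sys
L=np.load('pics/last.npz')
for a in sys.argv[1:]:
    P=np.array([float(v) for v in a.split(',')]); rs=[]
    for n in ('scene','side'):
        h=cv2.cvtColor(L[n],cv2.COLOR_RGB2HSV); m=(h[...,0]<12)&(h[...,1]>110)&(h[...,2]>30)&(h[...,2]<170)
        if n=='side': m=(h[...,0]<12)&(h[...,1]>95)&(h[...,2]>30)&(h[...,2]<150)
        m=cv2.morphologyEx(m.astype(np.uint8),cv2.MORPH_OPEN,np.ones((3,3)))
        p=blob(m,proj(n,P)); print(n,proj(n,P),p); rs.append(ray(n,p[0]))
    print(tri(rs))
E
python3 look.py .446,.1445,.0675 .534,.3845,.0675; python3 red.py .432,-.045,.051
```

```text
19.7167 [ 0.5529 -0.0458  0.2   ] [-3.141e+00  2.000e-03  5.000e-03] 0.09179026423154182 0.0 [-0.1 -0.4 -0. ]
.446,.1445,.0675 3147 82 [0.422  0.181  0.1266] 0.0242
.534,.3845,.0675 74 120 [0.5345 0.3846 0.0678] 0.0004
scene [202.89558546 190.37529646] (array([245.03333333, 343.93333333]), np.int32(30), array([242, 341,   7,   7], dtype=int32))
side [304.42995133 195.19737426] (array([304.04081633, 202.2585034 ]), np.int32(147), array([295, 197,  20,  11], dtype=int32))
(array([ 0.56351891, -0.22340097, -0.19251142]), np.float64(0.13153560756264887))
```

Call:
apply_moves(delta_pos=[[0.284,-0.102,0],[0.284,-0.102,0],[0.284,-0.102,0],[0.284,-0.102,-0.1],[0.284,-0.102,-0.2],[0.284,-0.102,-0.28],[0.284,-0.102,-0.28],[0.284,-0.102,-0.28]], dr=[[0,0,0],[0,0,0],[0,0,0],[0,0,0],[0,0,0],[0,0,0],[0,0,0],[0,0,0]], jaw=[0.5,0.5,0.5,0.5,0.5,0.5,0.5,0.5])

```text
time: 20.43
tool_pos: [0.6662, -0.0866, 0.0877]
tool_rot: [-3.141, 0.003, 0.005]
contact_force: [-0.2, 0.2, 1.3]
opening: 0.0469
grip_force: 0.0
```

```bash
python3 look.py .446,.1445,.0675
python3 - <<'E'
from h import *
L=np.load('pics/last.npz')
T=L['T']; print(proj('wrist',np.array([.6663,-.087,.079]),T), proj('wrist',np.array([.6663,-.087,.064]),T))
W=cv2.resize(L['wrist'][:,:,::-1],None,fx=.95,fy=.95)
S=cv2.resize(L['scene'][130:251,150:270][:,:,::-1],None,fx=2.5,fy=2.5,interpolation=cv2.INTER_CUBIC); S=cv2.copyMakeBorder(S,0,W.shape[0]-S.shape[0],0,0,0)
cv2.imwrite('pics/c8.png',np.hstack([W,S]))
E
```

```text
20.7333 [ 0.6687 -0.0869  0.091 ] [ 3.14  -0.004  0.005] 0.04613437528375158 0.0 [-0.1 -0.5 -0.9]
.446,.1445,.0675 5120 84 [0.4729 0.1263 0.0291] 0.0275
[248.15932719 241.75952096] [248.13931638 232.41837254]
```

View pics/c8.png

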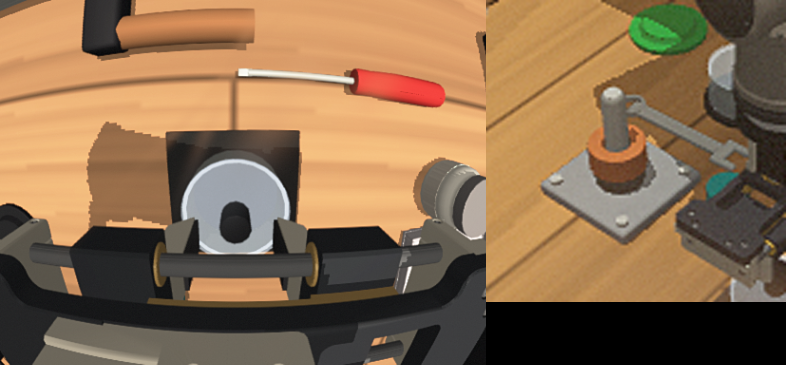

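The first drum is seated on the shoulder at (617,150), and the knob is between the fingers at (236,222). Gripping it.

Call:
apply_moves(delta_pos=[[-0.004,0,-0.04],[-0.004,0,-0.08],[-0.004,0,-0.09],[-0.004,0,-0.09],[-0.004,0,-0.09]], dr=[[0,0,0],[0,0,0],[0,0,0],[0,0,0],[0,0,0]], jaw=[0.5,0.5,0.5,0.5,0.5])

```text
time: 21.2
tool_pos: [0.6664, -0.0868, 0.0531]
tool_rot: [3.141, -0.001, 0.005]
contact_force: [0.4, -0.3, -0.4]
opening: 0.0463
grip_force: 0.0
```

Call:
apply_moves(delta_pos=[[0,0,0],[0,0,0],[0,0,0],[0,0,0],[0,0,0],[0,0,0]], dr=[[0,0,0],[0,0,0],[0,0,0],[0,0,0],[0,0,0],[0,0,0]], jaw=[0.1,0.1,0.1,0.1,0.1,0.1], force=30)

```text
time: 21.7
tool_pos: [0.6663, -0.0868, 0.0528]
tool_rot: [3.141, -0.001, 0.005]
contact_force: [0.3, 0.6, 3.3]
opening: 0.0211
grip_force: 30.0
```

Call:
apply_moves(delta_pos=[[0,0,0.06],[0,0,0.12],[0,0,0.18],[-0.06,0.25,0.18],[-0.1,0.45,0.18],[-0.155,0.68,0.18],[-0.155,0.68,0.18],[-0.155,0.68,0.18]], dr=[[0,0,0],[0,0,0],[0,0,0],[0,0,0],[0,0,0],[0,0,0],[0,0,0],[0,0,0]], jaw=[0.1,0.1,0.1,0.1,0.1,0.1,0.1,0.1])

```text
time: 22.37
tool_pos: [0.6188, 0.118, 0.1241]
tool_rot: [3.142, 0.001, 0.004]
contact_force: [-0.1, 1.0, -1.5]
opening: 0.0213
grip_force: 30.0
```

Call:
apply_moves(delta_pos=[[-0.037,0.17,0],[-0.037,0.17,0],[-0.037,0.17,0],[-0.037,0.17,0],[-0.037,0.17,0]], dr=[[0,0,0],[0,0,0],[0,0,0],[0,0,0],[0,0,0]], jaw=[0.1,0.1,0.1,0.1,0.1])

```text
time: 22.78
tool_pos: [0.6049, 0.184, 0.1241]
tool_rot: [3.141, 0.0, 0.005]
contact_force: [0.1, 0.1, -1.3]
opening: 0.0215
grip_force: 30.0
```

```bash
python3 look.py .446,.1445,.0675 .534,.3845,.0675
```

```text
23.0833 [0.6052 0.1833 0.1243] [3.141e+00 0.000e+00 3.000e-03] 0.021120665772383456 29.999794363975525 [ 0.2  1.3 -1.5]
.446,.1445,.0675 89 77 [0.446  0.1448 0.068 ] 0.0004
.534,.3845,.0675 2980 114 [0.5035 0.3824 0.091 ] 0.03
```

Call:
apply_moves(delta_pos=[[-0.002,0.008,-0.03],[-0.002,0.008,-0.07],[-0.002,0.008,-0.1],[-0.002,0.008,-0.125],[-0.002,0.008,-0.145],[-0.002,0.008,-0.16],[-0.002,0.008,-0.16]], dr=[[0,0,0],[0,0,0],[0,0,0],[0,0,0],[0,0,0],[0,0,0],[0,0,0]], jaw=[0.1,0.1,0.1,0.1,0.1,0.1,0.1])

```text
time: 23.72
tool_pos: [0.6035, 0.1873, 0.0589]
tool_rot: [3.141, 0.002, 0.005]
contact_force: [-0.1, 0.0, -2.0]
opening: 0.0212
grip_force: 30.0
```

Call:
apply_moves(delta_pos=[[0,0,-0.004],[0,0,-0.008],[0,0,-0.008],[0,0,-0.008]], dr=[[0,0,0],[0,0,0],[0,0,0],[0,0,0]], jaw=[0.1,0.1,0.1,0.1])

```text
time: 24.05
tool_pos: [0.6047, 0.1877, 0.0579]
tool_rot: [-3.141, -0.002, 0.005]
contact_force: [0.8, -0.4, -0.5]
opening: 0.0217
grip_force: 30.0
```

Call:
apply_moves(delta_pos=[[0,0,0],[0,0,0],[0,0,0],[0,0,0.08],[0,0,0.18],[0,0,0.24],[-0.08,0.22,0.24],[-0.175,0.47,0.24]], dr=[[0,0,0],[0,0,0],[0,0,0],[0,0,0],[0,0,0],[0,0,0],[0,0,0],[0,0,0]], jaw=[0.5,0.5,0.5,0.5,0.5,0.5,0.5,0.5])

```text
time: 24.72
tool_pos: [0.577, 0.2651, 0.1557]
tool_rot: [-3.14, -0.005, 0.0]
contact_force: [1.1, 0.6, -0.7]
opening: 0.0456
grip_force: 0.0
```

Call:
apply_moves(delta_pos=[[-0.1,0.29,0],[-0.1,0.29,0],[-0.1,0.29,0],[-0.1,0.29,0],[-0.1,0.29,0],[-0.1,0.29,0]], dr=[[0,0,0],[0,0,0],[0,0,0],[0,0,0],[0,0,0],[0,0,0]], jaw=[0.5,0.5,0.5,0.5,0.5,0.5])

```text
time: 25.22
tool_pos: [0.5352, 0.3815, 0.153]
tool_rot: [3.141, 0.0, 0.006]
contact_force: [0.6, -0.7, -0.5]
opening: 0.0459
grip_force: 0.0
```

```bash
python3 look.py .446,.1445,.0675 .604,.186,.0675 .534,.3845,.0675
python3 - <<'E'
from h import *
L=np.load('pics/last.npz');T=L['T']
print(proj('wrist',np.array([.5345,.3846,.084]),T))
cv2.imwrite('pics/w9.png',L['wrist'][:,:,::-1])
S=np.load('pics/scene0.npy')
print('mug',plane('scene',(276,98),.095),plane('scene',(280,124),.0))
E
```

```text
25.5167 [0.5359 0.3806 0.1532] [ 3.141e+00 -0.000e+00  3.000e-03] 0.046182099161221304 0.0 [ 0.3 -0.3 -0.9]
.446,.1445,.0675 87 80 [0.4462 0.1444 0.0679] 0.0003
.604,.186,.0675 89 774 [0.6077 0.1813 0.0746] 0.001
.534,.3845,.0675 80 66 [0.5324 0.3892 0.0653] 0.0003
[243.2283027  210.38972178]
mug [0.35650204 0.36703572 0.095     ] [0.37074684 0.37462367 0.        ]
```

View pics/w9.png

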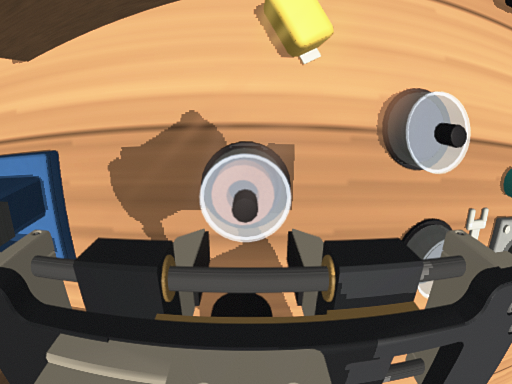

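The knob of the far cover is at (245,206) as predicted, with a drum ring visible inside. Cover 2 is back home at (425,130).

Call:
apply_moves(delta_pos=[[-0.003,0.01,-0.07],[-0.003,0.01,-0.14],[-0.003,0.01,-0.19],[-0.003,0.01,-0.22],[-0.003,0.01,-0.236],[-0.003,0.01,-0.236],[-0.003,0.01,-0.236],[-0.003,0.01,-0.236]], dr=[[0,0,0],[0,0,0],[0,0,0],[0,0,0],[0,0,0],[0,0,0],[0,0,0],[0,0,0]], jaw=[0.5,0.5,0.5,0.5,0.5,0.5,0.5,0.5])

```text
time: 26.23
tool_pos: [0.535, 0.3862, 0.0603]
tool_rot: [-3.14, -0.002, 0.005]
contact_force: [-0.4, 0.4, 0.3]
opening: 0.0461
grip_force: 0.0
```

Call:
apply_moves(delta_pos=[[0,0,0],[0,0,0],[0,0,0],[0,0,0],[0,0,0],[0,0,0]], dr=[[0,0,0],[0,0,0],[0,0,0],[0,0,0],[0,0,0],[0,0,0]], jaw=[0.1,0.1,0.1,0.1,0.1,0.1], force=30)

```text
time: 26.73
tool_pos: [0.5342, 0.3857, 0.0592]
tool_rot: [3.141, -0.0, 0.005]
contact_force: [-1.2, -1.1, 2.6]
opening: 0.0214
grip_force: 30.0
```

Call:
apply_moves(delta_pos=[[0,0,0.05],[0,0,0.1],[0,0,0.16],[0,0,0.22],[0,0,0.25],[0.06,-0.2,0.25],[0.1,-0.4,0.25],[0.1,-0.4,0.25]], dr=[[0,0,0],[0,0,0],[0,0,0],[0,0,0],[0,0,0],[0,0,0],[0,0,0],[0,0,0]], jaw=[0.1,0.1,0.1,0.1,0.1,0.1,0.1,0.1])

```text
time: 27.4
tool_pos: [0.5647, 0.264, 0.1586]
tool_rot: [3.142, -0.0, 0.007]
contact_force: [1.0, -0.2, -1.6]
opening: 0.0211
grip_force: 30.0
```

Call:
apply_moves(delta_pos=[[0.25,-0.86,0],[0.25,-0.86,0],[0.25,-0.86,0],[0.25,-0.86,0],[0.25,-0.86,0],[0.25,-0.86,0],[0.25,-0.86,0],[0.25,-0.86,0]], dr=[[0,0,0],[0,0,0],[0,0,0],[0,0,0],[0,0,0],[0,0,0],[0,0,0],[0,0,0]], jaw=[0.1,0.1,0.1,0.1,0.1,0.1,0.1,0.1])

```text
time: 28.07
tool_pos: [0.6581, -0.0573, 0.1584]
tool_rot: [-3.141, 0.001, 0.005]
contact_force: [1.6, 0.6, -0.4]
opening: 0.0212
grip_force: 30.0
```

```bash
python3 look.py .446,.1445,.0675 .604,.186,.0675
```

```text
28.3667 [ 0.6576 -0.0544  0.1584] [-3.141e+00  1.000e-03  5.000e-03] 0.0214568322288111 29.999935626983643 [-1.   1.2 -1.6]
.446,.1445,.0675 3169 84 [0.4802 0.1496 0.049 ] 0.0372
.604,.186,.0675 66 86 [0.6061 0.1876 0.0658] 0.001
```

Call:
apply_moves(delta_pos=[[0.024,-0.08,-0.05],[0.024,-0.08,-0.11],[0.024,-0.08,-0.17],[0.024,-0.08,-0.21],[0.024,-0.08,-0.235],[0.024,-0.08,-0.25],[0.024,-0.08,-0.255],[0.024,-0.08,-0.255]], dr=[[0,0,0],[0,0,0],[0,0,0],[0,0,0],[0,0,0],[0,0,0],[0,0,0],[0,0,0]], jaw=[0.1,0.1,0.1,0.1,0.1,0.1,0.1,0.1])

```text
time: 29.08
tool_pos: [0.6679, -0.0868, 0.0572]
tool_rot: [3.141, -0.001, 0.006]
contact_force: [0.4, -0.2, -1.7]
opening: 0.0212
grip_force: 30.0
```

Call:
apply_moves(delta_pos=[[0,0,-0.004],[0,0,-0.006],[0,0,-0.006]], dr=[[0,0,0],[0,0,0],[0,0,0]], jaw=[0.1,0.1,0.1])

```text
time: 29.33
tool_pos: [0.6679, -0.0874, 0.0551]
tool_rot: [3.141, -0.001, 0.005]
contact_force: [-0.7, 0.3, -1.9]
opening: 0.0212
grip_force: 30.0
```

Call:
apply_moves(delta_pos=[[0,0,-0.004],[0,0,-0.005],[0,0,-0.005]], dr=[[0,0,0],[0,0,0],[0,0,0]], jaw=[0.1,0.1,0.1])

```text
time: 29.58
tool_pos: [0.6682, -0.0875, 0.0542]
tool_rot: [3.141, -0.002, 0.005]
contact_force: [-3.4, 0.3, 6.7]
opening: 0.0211
grip_force: 30.0
```

Call:
apply_moves(delta_pos=[[0,0,0],[0,0,0],[0,0,0],[0,0,0.08],[0,0,0.18],[0,0,0.25],[-0.08,0.28,0.25],[-0.12,0.42,0.25]], dr=[[0,0,0],[0,0,0],[0,0,0],[0,0,0],[0,0,0],[0,0,0],[0,0,0],[0,0,0]], jaw=[0.5,0.5,0.5,0.5,0.5,0.5,0.7,1])

```text
time: 30.25
tool_pos: [0.646, -0.0087, 0.1547]
tool_rot: [3.141, -0.005, 0.001]
contact_force: [0.8, -0.0, -0.9]
opening: 0.0549
grip_force: 0.0
```

Call:
apply_moves(delta_pos=[[-0.24,0.84,0],[-0.24,0.84,0],[-0.24,0.84,0],[-0.24,0.84,0],[-0.24,0.84,0],[-0.24,0.84,0],[-0.24,0.84,0],[-0.24,0.84,0]], dr=[[0,0,0],[0,0,0],[0,0,0],[0,0,0],[0,0,0],[0,0,0],[0,0,0],[0,0,0]], jaw=[1,1,1,1,1,1,1,1])

```text
time: 30.92
tool_pos: [0.5523, 0.3151, 0.1524]
tool_rot: [3.142, -0.0, 0.005]
contact_force: [1.3, -0.0, 1.3]
opening: 0.0919
grip_force: 0.0
```

Call:
apply_moves(delta_pos=[[0,0,0]], dr=[[0,0,0]], jaw=[1])

```text
time: 31.0
tool_pos: [0.5501, 0.3204, 0.1522]
tool_rot: [-3.139, 0.001, 0.011]
contact_force: [-0.5, -0.7, 0.1]
opening: 0.0918
grip_force: 0.0
```

Finishing the approach to drum 3, then looking.

Call:
apply_moves(delta_pos=[[-0.04,0.16,0],[-0.04,0.16,0],[-0.04,0.16,0],[-0.04,0.16,0]], dr=[[0,0,0],[0,0,0],[0,0,0],[0,0,0]], jaw=[1,1,1,1])

```text
time: 31.33
tool_pos: [0.5366, 0.3782, 0.152]
tool_rot: [3.141, 0.0, 0.007]
contact_force: [0.1, -0.1, -1.0]
opening: 0.0918
grip_force: 0.0
```

```bash
python3 look.py .446,.1445,.0675 .604,.186,.0675
python3 - <<'E'
from h import *
L=np.load('pics/last.npz');T=L['T']; I=L['wrist']; h=cv2.cvtColor(I,cv2.COLOR_RGB2HSV)
u=proj('wrist',np.array([.5345,.385,.045]),T)
# drum top ring: outer contour ellipse of the reddish blob's upper face
m=((h[...,0]<13)&(h[...,1]>145)&(h[...,2]>95)&(h[...,2]<250)).astype(np.uint8)
w=np.zeros_like(m); x,y=u.astype(int); w[y-60:y+60,x-60:x+60]=m[y-60:y+60,x-60:x+60]
w=cv2.morphologyEx(w,cv2.MORPH_OPEN,np.ones((3,3))); c,(a),bb=blob(w,u); print(u,c,a,bb,plane('wrist',c,.045,T))
cv2.imwrite('pics/w10.png',np.hstack([cv2.resize(I[100:260,150:350][:,:,::-1],None,fx=2,fy=2),cv2.cvtColor(cv2.resize(w[100:260,150:350]*255,None,fx=2,fy=2),cv2.COLOR_GRAY2BGR)]))
E
```

```text
31.6333 [0.5377 0.3761 0.1524] [ 3.141e+00 -0.000e+00  3.000e-03] 0.0920251330287191 0.0 [-0.5  0.3 -0.1]
.446,.1445,.0675 87 80 [0.4461 0.1445 0.0677] 0.0003
.604,.186,.0675 90 769 [0.6095 0.1782 0.0778] 0.001
[238.59261676 198.77705884] [237.73363229 195.78923767] 2230 [207 166  63  61] [0.53740758 0.3857847  0.045     ]
```

View pics/w10.png

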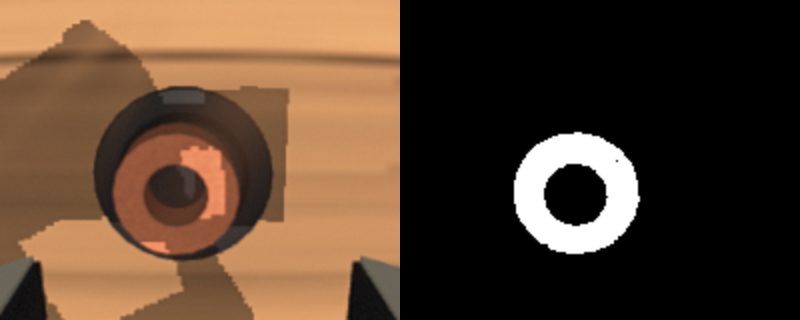

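The drum ring is found cleanly at native (238,196), with the mask matching it. Descending and gripping.

Call:
apply_moves(delta_pos=[[-0.005,0.023,-0.08],[-0.005,0.023,-0.16],[-0.005,0.023,-0.23],[-0.005,0.023,-0.28],[-0.005,0.023,-0.31],[-0.005,0.023,-0.33],[-0.005,0.023,-0.33],[-0.005,0.023,-0.33]], dr=[[0,0,0],[0,0,0],[0,0,0],[0,0,0],[0,0,0],[0,0,0],[0,0,0],[0,0,0]], jaw=[1,1,1,1,1,1,1,1])

```text
time: 32.35
tool_pos: [0.5358, 0.3866, 0.0212]
tool_rot: [-3.141, -0.001, 0.004]
contact_force: [-0.5, -0.2, 0.3]
opening: 0.0917
grip_force: 0.0
```

Call:
apply_moves(delta_pos=[[0,0,0],[0,0,0],[0,0,0],[0,0,0],[0,0,0],[0,0,0]], dr=[[0,0,0],[0,0,0],[0,0,0],[0,0,0],[0,0,0],[0,0,0]], jaw=[0.5,0.5,0.5,0.5,0.5,0.5], force=35)

```text
time: 32.85
tool_pos: [0.5353, 0.3864, 0.0208]
tool_rot: [3.142, -0.0, 0.005]
contact_force: [-1.1, -0.7, 3.2]
opening: 0.0599
grip_force: 35.0
```

Call:
apply_moves(delta_pos=[[0,0,0.08],[0,0,0.18],[0,0,0.28],[0,0,0.38],[0,0,0.4],[-0.02,-0.1,0.4],[-0.05,-0.25,0.4],[-0.05,-0.25,0.4]], dr=[[0,0,0],[0,0,0],[0,0,0],[0,0,0],[0,0,0],[0,0,0],[0,0,0],[0,0,0]], jaw=[0.5,0.5,0.5,0.5,0.5,0.5,0.5,0.5])

```text
time: 33.52
tool_pos: [0.5136, 0.283, 0.1798]
tool_rot: [3.139, 0.002, 0.004]
contact_force: [1.2, 0.7, -1.6]
opening: 0.0599
grip_force: 35.0
```

Call:
apply_moves(delta_pos=[[-0.2,-0.82,0],[-0.2,-0.82,0],[-0.2,-0.82,0],[-0.2,-0.82,0],[-0.2,-0.82,0],[-0.2,-0.82,0],[-0.2,-0.82,0],[-0.2,-0.82,0]], dr=[[0,0,0],[0,0,0],[0,0,0],[0,0,0],[0,0,0],[0,0,0],[0,0,0],[0,0,0]], jaw=[0.5,0.5,0.5,0.5,0.5,0.5,0.5,0.5])

```text
time: 34.18
tool_pos: [0.435, -0.039, 0.1801]
tool_rot: [3.142, 0.0, 0.005]
contact_force: [1.1, -0.2, -1.8]
opening: 0.0599
grip_force: 35.0
```

```bash
python3 look.py .446,.1445,.0675 .604,.186,.0675
```

```text
34.4833 [ 0.4362 -0.0368  0.1802] [-3.141  0.     0.005] 0.06001937323970907 34.99948924407363 [ 0.5  0.1 -2.2]
.446,.1445,.0675 86 86 [0.4461 0.1445 0.0676] 0.0002
.604,.186,.0675 88 87 [0.6047 0.1887 0.0676] 0.0
```

Call:
apply_moves(delta_pos=[[-0.0055,-0.0225,0],[-0.0055,-0.0225,-0.04],[-0.0055,-0.0225,-0.08],[-0.0055,-0.0225,-0.1],[-0.0055,-0.0225,-0.115],[-0.0055,-0.0225,-0.13],[-0.0055,-0.0225,-0.14],[-0.0055,-0.0225,-0.14]], dr=[[0,0,0],[0,0,0],[0,0,0],[0,0,0],[0,0,0],[0,0,0],[0,0,0],[0,0,0]], jaw=[0.5,0.5,0.5,0.5,0.5,0.5,0.5,0.5])

```text
time: 35.2
tool_pos: [0.4338, -0.0462, 0.1238]
tool_rot: [-3.141, 0.001, 0.005]
contact_force: [-0.4, -0.0, -0.6]
opening: 0.0601
grip_force: 35.0
```

Call:
apply_moves(delta_pos=[[0,0,-0.02],[0,0,-0.04],[0,0,-0.06],[0,0,-0.08],[0,0,-0.095],[0,0,-0.11],[0,0,-0.11],[0,0,-0.11]], dr=[[0,0,0],[0,0,0],[0,0,0],[0,0,0],[0,0,0],[0,0,0],[0,0,0],[0,0,0]], jaw=[0.5,0.5,0.5,0.5,0.5,0.5,0.5,0.5])

```text
time: 35.87
tool_pos: [0.4338, -0.0464, 0.0799]
tool_rot: [-3.141, 0.001, 0.005]
contact_force: [-2.5, -0.4, -2.6]
opening: 0.0599
grip_force: 35.0
```

Call:
apply_moves(delta_pos=[[0,0,0],[0,0,0],[0,0,0],[0,0,0],[0,0,0],[0,0,0.1],[0,0,0.2],[0,0,0.3]], dr=[[0,0,0],[0,0,0],[0,0,0],[0,0,0],[0,0,0],[0,0,0],[0,0,0],[0,0,0]], jaw=[1,1,1,1,1,1,1,1])

```text
time: 36.53
tool_pos: [0.4334, -0.0463, 0.2017]
tool_rot: [-3.141, 0.001, 0.005]
contact_force: [1.6, -0.3, 0.2]
opening: 0.092
grip_force: 0.0
```

Call:
apply_moves(delta_pos=[[0.2,-0.03,0],[0.35,-0.06,0],[0.585,-0.1,0],[0.585,-0.1,0],[0.585,-0.1,0],[0.585,-0.1,0],[0.585,-0.1,-0.1],[0.585,-0.1,-0.18]], dr=[[0,0,0],[0,0,0],[0,0,0],[0,0,0],[0,0,0],[0,0,0],[0,0,0],[0,0,0]], jaw=[0.5,0.5,0.5,0.5,0.5,0.5,0.5,0.5])

```text
time: 37.2
tool_pos: [0.6707, -0.0871, 0.128]
tool_rot: [3.14, -0.005, 0.005]
contact_force: [-0.3, -0.4, -1.7]
opening: 0.0466
grip_force: 0.0
```

```bash
python3 look.py .446,.1445,.0675 .604,.186,.0675
python3 - <<'E'
from h import *
L=np.load('pics/last.npz'); T=L['T']
u=proj('wrist',np.array([.668,-.0873,.064]),T); I=L['wrist'].astype(int); print(u,proj('wrist',np.array([.668,-.0873,.079]),T))
W=cv2.resize(L['wrist'][:,:,::-1],None,fx=.8,fy=.8)
S=cv2.resize(L['scene'][120:240,150:300][:,:,::-1],None,fx=2.5,fy=2.5,interpolation=cv2.INTER_CUBIC); S=cv2.copyMakeBorder(S,0,W.shape[0]-S.shape[0],0,0,0)
cv2.imwrite('pics/c11.png',np.hstack([W,S]))
E
```

```text
37.5 [ 0.6691 -0.0867  0.1313] [ 3.14  -0.004  0.005] 0.045434332727087016 0.0 [1.  0.4 0.5]
.446,.1445,.0675 2905 83 [0.4826 0.1072 0.0032] 0.0361
.604,.186,.0675 2905 87 [0.5785 0.1168 0.0179] 0.0501
[248.82047125 211.27018032] [248.8808521  217.76937903]
```

View pics/c11.png

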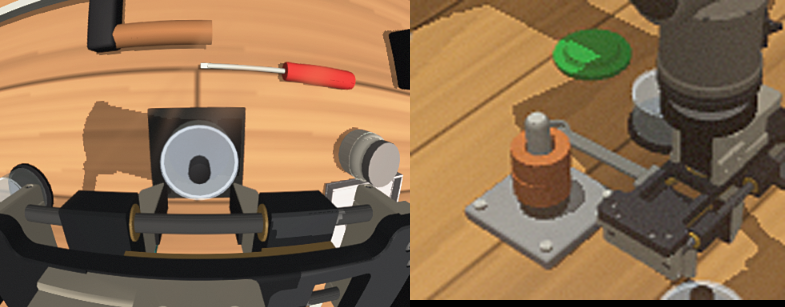

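Both drums are stacked on the shaft at (540,180), and the cover knob on the mat is between the fingers at (199,168). Taking the cover back.

Call:
apply_moves(delta_pos=[[-0.003,0,-0.07],[-0.003,0,-0.13],[-0.003,0,-0.17],[-0.003,0,-0.188],[-0.003,0,-0.188],[-0.003,0,-0.188]], dr=[[0,0,0],[0,0,0],[0,0,0],[0,0,0],[0,0,0],[0,0,0]], jaw=[0.5,0.5,0.5,0.5,0.5,0.5])

```text
time: 38.05
tool_pos: [0.6677, -0.0866, 0.0549]
tool_rot: [3.141, -0.003, 0.005]
contact_force: [0.1, -0.1, 0.2]
opening: 0.0462
grip_force: 0.0
```

Call:
apply_moves(delta_pos=[[0,0,0],[0,0,0],[0,0,0],[0,0,0],[0,0,0],[0,0,0]], dr=[[0,0,0],[0,0,0],[0,0,0],[0,0,0],[0,0,0],[0,0,0]], jaw=[0.1,0.1,0.1,0.1,0.1,0.1], force=30)

```text
time: 38.55
tool_pos: [0.6671, -0.0865, 0.0538]
tool_rot: [3.141, -0.001, 0.005]
contact_force: [-0.1, 0.1, 4.3]
opening: 0.0212
grip_force: 30.0
```

Call:
apply_moves(delta_pos=[[0,0,0.08],[0,0,0.16],[0,0,0.24],[0,0,0.28],[-0.06,0.2,0.28],[-0.1,0.38,0.28],[-0.1,0.38,0.28],[-0.1,0.38,0.28]], dr=[[0,0,0],[0,0,0],[0,0,0],[0,0,0],[0,0,0],[0,0,0],[0,0,0],[0,0,0]], jaw=[0.1,0.1,0.1,0.1,0.1,0.1,0.1,0.1])

```text
time: 39.22
tool_pos: [0.6254, 0.0682, 0.1649]
tool_rot: [-3.141, 0.001, 0.005]
contact_force: [0.7, -0.3, -0.7]
opening: 0.0214
grip_force: 30.0
```

Call:
apply_moves(delta_pos=[[-0.23,0.8,0],[-0.23,0.8,0],[-0.23,0.8,0],[-0.23,0.8,0],[-0.23,0.8,0],[-0.23,0.8,0],[-0.23,0.8,0],[-0.23,0.8,0]], dr=[[0,0,0],[0,0,0],[0,0,0],[0,0,0],[0,0,0],[0,0,0],[0,0,0],[0,0,0]], jaw=[0.1,0.1,0.1,0.1,0.1,0.1,0.1,0.1])

```text
time: 39.88
tool_pos: [0.5335, 0.3875, 0.1648]
tool_rot: [3.141, 0.001, 0.005]
contact_force: [0.0, -0.3, -1.3]
opening: 0.0212
grip_force: 30.0
```

```bash
python3 look.py .446,.1445,.0675
```

```text
40.1833 [0.535  0.3845 0.1647] [3.141e+00 1.000e-03 4.000e-03] 0.02134409553511646 29.999667406082153 [ 0.9 -0.1 -1.4]
.446,.1445,.0675 86 81 [0.4462 0.1444 0.0678] 0.0002
```

Call:
apply_moves(delta_pos=[[-0.004,0.003,-0.06],[-0.004,0.003,-0.12],[-0.004,0.003,-0.17],[-0.004,0.003,-0.21],[-0.004,0.003,-0.235],[-0.004,0.003,-0.25],[-0.004,0.003,-0.26],[-0.004,0.003,-0.26]], dr=[[0,0,0],[0,0,0],[0,0,0],[0,0,0],[0,0,0],[0,0,0],[0,0,0],[0,0,0]], jaw=[0.1,0.1,0.1,0.1,0.1,0.1,0.1,0.1])

```text
time: 40.9
tool_pos: [0.5335, 0.3863, 0.061]
tool_rot: [3.141, 0.0, 0.004]
contact_force: [-0.8, -0.1, -1.5]
opening: 0.0211
grip_force: 30.0
```

Call:
apply_moves(delta_pos=[[0,0,-0.004],[0,0,-0.007],[0,0,-0.007],[0,0,-0.007]], dr=[[0,0,0],[0,0,0],[0,0,0],[0,0,0]], jaw=[0.1,0.1,0.1,0.1])

```text
time: 41.23
tool_pos: [0.5334, 0.3869, 0.0589]
tool_rot: [-3.141, -0.001, 0.005]
contact_force: [-0.0, -0.2, -0.2]
opening: 0.0213
grip_force: 30.0
```

Home height reached. I'll release, retreat, and do a final check.

Call:
apply_moves(delta_pos=[[0,0,-0.001],[0,0,-0.001],[0,0,-0.001],[0,0,-0.001],[0,0,0.08],[0,0,0.18],[0,0,0.28],[0,0,0.4]], dr=[[0,0,0],[0,0,0],[0,0,0],[0,0,0],[0,0,0],[0,0,0],[0,0,0],[0,0,0]], jaw=[0.1,0.5,0.5,0.5,0.5,0.5,0.5,0.5])

```text
time: 41.9
tool_pos: [0.5327, 0.3866, 0.2132]
tool_rot: [3.141, 0.001, 0.005]
contact_force: [0.4, 0.1, 0.2]
opening: 0.0461
grip_force: 0.0
```

Call:
apply_moves(delta_pos=[[-0.3,-0.2,0.3],[-0.3,-0.2,0.3],[-0.3,-0.2,0.3],[-0.3,-0.2,0.3],[-0.3,-0.2,0.3],[-0.3,-0.2,0.3]], dr=[[0,0,0],[0,0,0],[0,0,0],[0,0,0],[0,0,0],[0,0,0]], jaw=[0.5,0.5,0.5,0.5,0.5,0.5])

```text
time: 42.4
tool_pos: [0.4119, 0.3063, 0.3367]
tool_rot: [-3.138, -0.007, 0.005]
contact_force: [0.6, 0.6, 1.2]
opening: 0.0461
grip_force: 0.0
```

```bash
python3 look.py .446,.1445,.0675 .604,.186,.0675 .534,.3845,.0675 .552,-.358,.0265
python3 - <<'E'
from h import *
L=np.load('pics/last.npz'); 
a=cv2.resize(L['scene'][:,:,::-1],None,fx=.8,fy=.8);b=cv2.resize(L['wrist'][:,:,::-1],None,fx=.75,fy=.75); b=cv2.copyMakeBorder(b,0,a.shape[0]-b.shape[0],0,0,0)
cv2.imwrite('pics/c12.png',np.hstack([a,b]))
E
```

```text
42.7 [0.4136 0.307  0.3302] [3.14e+00 3.00e-03 5.00e-03] 0.04596072172061443 0.0 [-1.   0.6 -0.8]
.446,.1445,.0675 86 82 [0.4461 0.1445 0.0677] 0.0002
.604,.186,.0675 88 85 [0.6047 0.1889 0.0676] 0.0001
.534,.3845,.0675 72 129 [0.5348 0.388  0.068 ] 0.0004
.552,-.358,.0265 329 141 [ 0.5513 -0.3525  0.029 ] 0.0045
```

View pics/c12.png

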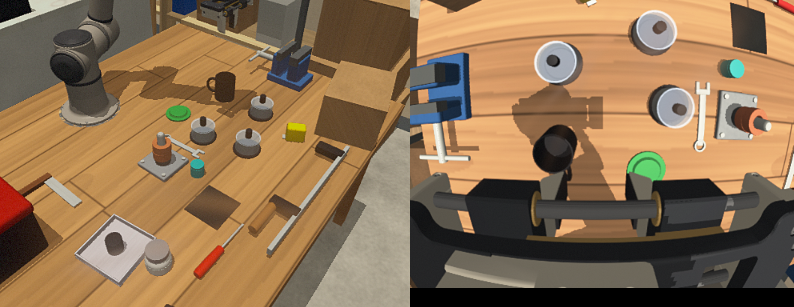

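The final view shows all three covers at home height (knob centre z about 0.068). Two drums are stacked on the shaft, the cap stands in the tray, and the bystanders are untouched.

```bash
python3 -c "
from cell import job
print(job.hand_in())"
```

```text
the job is handed in; nothing more can be done
None
```

I handed the job in at about 43 s: the cap stands open end down in the tray, both drums (the third box looked empty) are stacked on the shaft, all covers are home, and the bystanders look untouched.

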